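Pack the stall's inlaid boxes, snap the lid on and clamp it

TASK

Closing time at the craft stall: put every striped inlaid box into the white stock tub, then set the blue lid on the tub and press it down until both orange clips have snapped over its edges. Then turn the two red clamp knobs clockwise all the way to their end stops so that their fingers lie over the lid. Do not upset or shift the other goods on the counter.

Things in the scene. Friction and masses are not known exactly. Their poses are not given: they have to be found in the camera images.
- box1_center (a point): Inlaid trinket box (solid dark horn-brown block with cream bands and a brass clasp), 88 x 36 x 32 mm (its x, y, z), about 0.12 kg, lying flat on the counter. This point is its centre, 16 mm above the counter; x runs along its length. There are two or three such boxes from start to start; an absent one has no reading.
- box2_center (a point): Inlaid trinket box (solid dark horn-brown block with cream bands and a brass clasp), 88 x 36 x 32 mm (its x, y, z), about 0.12 kg, lying flat on the counter. This point is its centre, 16 mm above the counter; x runs along its length. There are two or three such boxes from start to start; an absent one has no reading.
- box3_center (a point): Inlaid trinket box (solid dark horn-brown block with cream bands and a brass clasp), 88 x 36 x 32 mm (its x, y, z), about 0.12 kg, lying flat on the counter. This point is its centre, 16 mm above the counter; x runs along its length. There are two or three such boxes from start to start; an absent one has no reading.
- tub_floor (a point): Centre of the inner floor of the white open stock tub, which is fixed on a plywood board (170 x 360 mm). Floor 17 mm above the counter. Inner space 116 mm (this frame's x) by 200 mm (y, the long axis) by 75 mm deep; walls 5 mm thick. z is up. Three boxes fit side by side with their length along x, at y = -62, 0 and 62 mm.
- tub_rim (a point): Centre of the tub's mouth, level with the rim, 92 mm above the counter; axes as tub_floor. Aluminium posts stand at y = +150 and -150 mm and carry the knobs.
- lid_handle (a point): Centre of the white handle bar on the blue lid: bar 18 mm wide (x), 70 mm long (y, along the lid's long axis), 30 mm high; the lid plate's upper face is 15 mm below this point. It starts 29 mm above the counter, the lid lying flat. Fully seated on the tub it is 21 mm above tub_rim. Pressing the lid past the clips takes about 5 to 20 N.
- lid_under (a point): Centre of the underside of the blue lid (0.25 kg, the same after a half turn), 29 mm below its handle's centre. Plate 138 (x) x 222 (y) x 6 mm; below it a locating lip 8 mm deep, 110 x 194 mm outside, whose lower edge is level with this point and which goes inside the tub's walls with 3 mm to spare on each side.
- clip_near (a joint): Sprung orange snap clip on the middle of the tub's -x (robot's) long side, m: 0 at rest, grows to at most 0.012 as the lid's edge pushes it outward. Its 50 mm wide sloped nose reaches from 8.5 to 25 mm above the rim and overhangs the edge of a seated lid by 3 mm, 2 mm above the lid's upper face. It springs back to 0 when the lid has passed under it.
- clip_far (a joint): Sprung orange snap clip on the middle of the tub's +x (far) long side, m: 0 at rest, grows to at most 0.012 as the lid's edge pushes it outward. Its 50 mm wide sloped nose reaches from 8.5 to 25 mm above the rim and overhangs the edge of a seated lid by 3 mm, 2 mm above the lid's upper face. It springs back to 0 when the lid has passed under it.
- knob_left (a joint): Turn of the left clamp knob, rad: 0 with its finger swung away from the lid, growing as it turns clockwise seen from above, end stop at 2.4 with the finger pointing over the lid towards the tub's middle. Starts between 0 and 0.5; stays where it is left; needs about 0.05 N m. More than one grasp may be needed.
- knob_left_grip (a point): Red captive clamp knob on the post at the tub's left end (+y of the tub's long axis). The point lies on the turning axis, 128 mm above the counter, 15 mm up the grip bar. The bar (50 mm long, 16 mm wide, from 109 to 141 mm above the counter) runs along this frame's x; the 55 mm clamp finger below it (101 to 109 mm above the counter) points along +x. z is up.
- knob_right (a joint): Turn of the right clamp knob, rad: 0 with its finger swung away from the lid, growing as it turns clockwise seen from above, end stop at 2.4 with the finger pointing over the lid towards the tub's middle. Starts between 0 and 0.5; stays where it is left; needs about 0.05 N m. More than one grasp may be needed.
- knob_right_grip (a point): Red captive clamp knob on the post at the tub's right end (-y of the tub's long axis). The point lies on the turning axis, 128 mm above the counter, 15 mm up the grip bar. The bar (50 mm long, 16 mm wide, from 109 to 141 mm above the counter) runs along this frame's x; the 55 mm clamp finger below it (101 to 109 mm above the counter) points along +x. z is up.
- cup_a: Bystander: small cream and brown striped cup, 44 mm across, 50 mm tall, upright; origin at the centre of its underside. Leave it alone.
- cup_b: Bystander: larger striped cup, 52 mm across, 70 mm tall; origin under its centre. Leave it alone.
- bangles: Bystander: stack of green bangles, 76 mm across, 40 mm tall; origin under its centre. Leave it alone.
- coasters: Bystander: stack of striped coasters, 90 mm across, 28 mm tall; origin under its centre. Leave it alone.
Mind the look-alikes: they are no part of the job. Leave any purple look-alike of the part that bears box3_center alone. What is shaped like the part that bears box1_center but pink is not meant.

How it is judged (in metres and radians):
On the way, in this order (a step that is already met when the one before it is completed fails the run):
1. every box that is there lies in the tub (x of box1_center in the frame of tub_floor between -0.058 and 0.058 m and y of box1_center in the frame of tub_floor between -0.1 and 0.1 m and z of box1_center in the frame of tub_floor between 0.005 and 0.07 m and x of box2_center in the frame of tub_floor between -0.058 and 0.058 m and y of box2_center in the frame of tub_floor between -0.1 and 0.1 m and z of box2_center in the frame of tub_floor between 0.005 and 0.07 m and x of box3_center in the frame of tub_floor between -0.058 and 0.058 m and y of box3_center in the frame of tub_floor between -0.1 and 0.1 m and z of box3_center in the frame of tub_floor between 0.005 and 0.07 m), for 0.2 s.
2. the lid is seated and both clips have snapped over it (all of step 1 and x of lid_handle in the frame of tub_rim between -0.005 and 0.005 m and y of lid_handle in the frame of tub_rim between -0.005 and 0.005 m and z of lid_handle in the frame of tub_rim between 0.018 and 0.0235 m and angle between lid_handle's own z axis and vertical below 0.035 rad and angle between the y axis of lid_handle and the y axis of tub_rim, either way round below 0.06 rad and value of joint each of clip_near, clip_far below 0.0015 m), for 0.2 s.
3. both knobs turned to their end stops (value of joint each of knob_left, knob_right above 2.3 rad), for 0.2 s.
At the end, for the whole second after the job is handed in: Every box lies inside the tub at rest; the lid is seated within 5 mm of the tub's centre and level, its handle centre 18 to 23.5 mm above the rim, both clips sprung back to within 1.5 mm of rest; both knobs at 2.3 rad or more (end stop 2.4) (all of step 2 and all of step 3 and linear speed of lid below 0.02 m/s and linear speed of each of box1, box2, box3 below 0.03 m/s); the robot touches nothing.
It fails at once if the small striped cup knocked over or pushed more than 5 cm (distance of cup_a from where it was at the start of the episode above 0.05 m or angle between cup_a's own z axis and vertical above 0.6 rad).
It fails at once if the larger striped cup knocked over or pushed more than 5 cm (distance of cup_b from where it was at the start of the episode above 0.05 m or angle between cup_b's own z axis and vertical above 0.6 rad).
It fails at once if the stack of bangles knocked over or pushed more than 5 cm (distance of bangles from where it was at the start of the episode above 0.05 m or angle between bangles's own z axis and vertical above 0.6 rad).
It fails at once if the stack of coasters knocked over or pushed more than 5 cm (distance of coasters from where it was at the start of the episode above 0.05 m or angle between coasters's own z axis and vertical above 0.6 rad).
Of box1, box2, box3 only 2 to 3 are there at a start; the rules pass over those that are not, and their reading is None.
At some moment in a run one of box1, box2, box3 may be knocked a few centimetres aside while the robot is not near it.
Once in a run the grip may slacken for a moment while it holds something.
It also fails if it takes over 210 s, if anything falls off the work surface, if the arm or the gripper's body presses on something with over 40 N, if the wrist force passes 120 N, or if a joint passes its speed limit or range.

ROBOT

A 6-joint arm with a two-finger parallel gripper is mounted at the origin on the work surface. World frame = base frame: x ahead of the robot, y to its left, z up, the work surface at z = 0. Lengths are in mm, angles in rad, forces in N, time in s.
With the tool pointing down it reaches from about 275 to 750 mm from the base axis. Payload 10.2 kg.
Tool frame: the origin (TCP) lies at the very end of the fingers, on their centre line; the grasp point (between the pads) lies 19 mm behind it (ctrl.grip_depth is the distance from the TCP to the grasp point, in mm); z points along the fingers, x is the direction in which the jaws open and shut, and the axes are right-handed (so a half turn about z gives the same grasp; the last joint's range is limited). The gripper opens to 85 mm and grips with 20 to 120 N. Pads are 22 mm wide; open, the fingers measure 114 mm over their backs; the gripper's body (76 mm by 85 mm) begins 54 mm behind the grasp point. The pads swing forward as they close: fully open they stand 13 mm farther back than shut.
Start: joints at [1.03, 0.313, 1.498, -0, 1.331, -0.223], TCP at [164.063, 498.712, 191.894] pointing down, gripper open.
Joint ranges: [-2.94, 2.94], [-0.97, 2.17], [0.19, 2.56], [-1.23, 4.37], [0.02, 3.11], [-2.88, 2.88]. Speed limits (rad/s): [2.39, 2.39, 3.01, 3.14, 3.14, 3.14].

INTERFACE

Orientations are given as a unit quaternion [w, x, y, z].
In Python, from rig import ctrl gives the robot as it stands.
- The arm moves only by the tool play_rows, never from a script. Its argument "motion" is a list of rows, each a list of 2 entries, a list of its own where there are three numbers: the shift along the tool's x, y, z in mm, then the turn, a rotation vector about the tool's x, y, z in degrees. A call has 1 to 20 rows; each row shifts and turns the commanded pose from where the row before left it, along the tool's axes as they then stand; what a row does not reach is not made up. A row lasts 1/12 s, in which the tool goes at most 41.7 mm and 7.16 degrees, less where a joint would pass 70% of its speed; a pose out of reach is approached as far as the arm can. A call with a gripper value outside its range is refused whole. "fingers" is the finger opening in mm, from 0 to 85.4, set as the call begins (left out, the last holds). The fingers move at their own pace and stop on an object; "squeeze" is the grip in N (left out, the last holds). Time passes only in rows, so rows that do not move let the fingers close. It gives the time, the measured TCP pose, the force and the opening at its end, in the units of the state.
- ctrl.sense(): the state, without advancing time (a new reading comes with each control period).
- ctrl.capture(name): name is "scene" or "top"; returns the picture (400x640x3 uint8, red, green, blue); there is no depth.
- ctrl.get_calibration(name): a dict with "K" (3x3 intrinsics, pixels), "R" (3x3) and "t" (3): a world point X has camera coordinates R X + t. Camera axes: x right, y down, z forward; pixel columns grow to the right and rows downward; lengths in mm; the calibration is good to about 2 mm. A picture is of the moment at which its call begins. get_calibration takes no time and is no camera call.
- ctrl.finish_job(): hands the job in, once; it reports no verdict.
Trained networks look in the newest picture that a camera, given by its name, has taken for a name from the list of things; names that differ only in an ending like _2 or _b are one class to them, and where a whole thing is asked for, a point or a joint stands for the part that bears it (a point fixed in the world has none). Each returns a list of dicts, best first, with "p" (0 to 1); they miss things now and then, are a little off and sometimes report something else, mostly with a low value. They report only what shows in the picture. A call takes as long as a camera call. They do not tell look-alikes from the thing itself.
- ctrl.spot_in(camera, name): "position" ([column, row] as shares, 0 to 1, of the picture: columns of its width, rows of its height, amid what is visible of it).
The state is a dict: "time_s": time; "joints": joint angles; "dq": joint speeds; "tau": joint torques, N m; "eef_pos": TCP position; "ee_rot": TCP orientation; "force": force on the tool from outside, world axes, zero at the start; "wrist_torque": the same for the moment, N m; "grip_width": opening from 0.0 (shut) to 1.0 (fully open).
Only numpy, scipy, OpenCV 4.12 (cv2) and the standard library are available. Lean on these libraries where they do the work, as an engineer would, in place of code of your own. Each camera call takes 0.05 s, during which the arm holds its last target. There are 200 camera calls.

## Working session

There is one attempt and no reset: what is moved stays moved. The work goes in short steps, Python scripts to look and compute and a tool call to move; the robot and the scene stay as the last step left them, time stands still between calls to the robot, and variables do not carry over. Pictures are saved under pics/ and viewed, about 12 in all and at most 16, crops included, and the job is handed in when it is done.

Besides the shell and the picture viewer there is one more tool, called after "Call:" as a command line: name --argument value ..., lists and objects as JSON in quotes. play_rows: Moves the arm, as the interface text tells. Its arguments: {"type":"object","properties":{"motion":{"type":"array"},"fingers":{"type":"number"},"squeeze":{"type":"number"}},"required":["motion"]}

```bash
ls; mkdir -p pics; python3 - <<'E'
from rig import ctrl
import cv2,numpy as np
for n in("scene","top"):
    im=ctrl.capture(n); cv2.imwrite(f"pics/{n}0.png",im[:,:,::-1])
    c=ctrl.get_calibration(n); print(n,np.round(c["K"],1).tolist(),np.round(c["R"],3).tolist(),np.round(c["t"],1).tolist())
s=ctrl.sense();print(s)
E
```

```text
pics
scene [[389.2, 0.0, 323.6], [0.0, 389.2, 195.8], [0.0, 0.0, 1.0]] [[0.155, 0.988, 0.012], [0.578, -0.081, -0.812], [-0.801, 0.133, -0.583]] [-95.6, -216.3, 1427.0]
top [[396.7, 0.0, 322.3], [0.0, 396.7, 197.5], [0.0, 0.0, 1.0]] [[-0.07, -0.998, 0.003], [-0.977, 0.068, -0.203], [0.203, -0.017, -0.979]] [27.8, 538.4, 1028.7]
{'time_s': 0.1, 'joints': array([ 1.02957812e+00,  3.13360909e-01,  1.49836882e+00, -1.34208250e-05,
        1.33098236e+00, -2.23425472e-01]), 'dq': array([-4.02294855e-05,  7.06043729e-05, -3.14841652e-03, -2.89500312e-03,
       -1.40696375e-03,  7.50604900e-04]), 'tau': array([ 3.22515531e-03, -4.12894285e+01, -2.60138959e+01, -1.81415844e-04,
        3.05201793e-03, -3.57994611e-05]), 'eef_pos': array([163.93073738, 498.46259249, 191.40637779]), 'ee_rot': array([ 2.25545612e-04,  8.10082445e-01,  5.86315716e-01, -5.12307493e-04]), 'force': array([ 0.00238016, -0.10016535, -0.19964341]), 'wrist_torque': array([-0.02235616, -0.01530387,  0.02735247]), 'grip_width': 1.0010409293162796}
```

View pics/scene0.png

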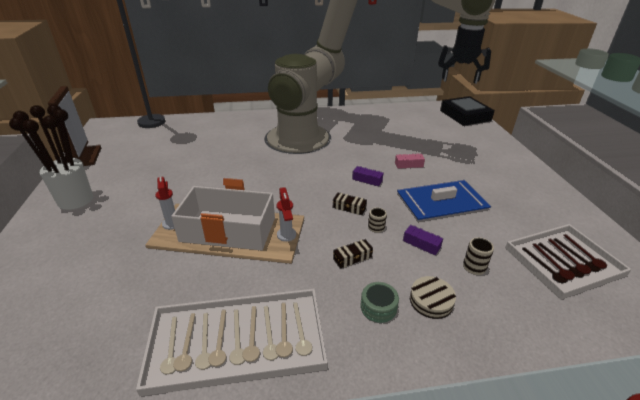

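View pics/top0.png

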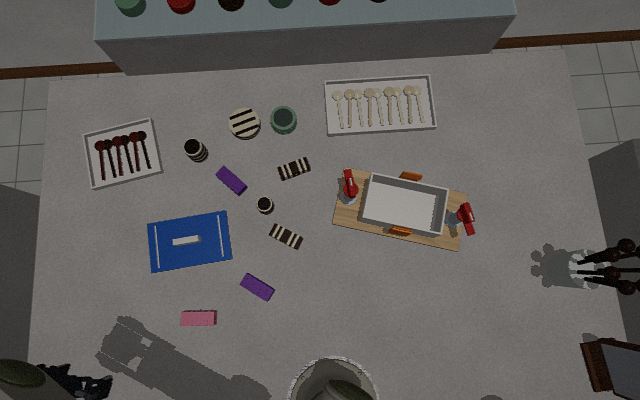

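The striped boxes are at top (294,168) and (286,236). The look-alikes are purple at (231,180) and (257,287), and pink at (198,318). The tub is at (404,205) and the lid at (190,241). I'll enlarge these to confirm.

```bash
cat > h.py <<'E'
from rig import ctrl
import cv2,numpy as np
def P(cam,uv,z):
    c=ctrl.get_calibration(cam);K,R,t=[np.array(c[k],float) for k in("K","R","t")]
    d=R.T@np.linalg.inv(K)@np.array([uv[0],uv[1],1.]);o=-R.T@t.ravel()
    return o+d*(z-o[2])/d[2]
def proj(cam,X):
    c=ctrl.get_calibration(cam);K,R,t=[np.array(c[k],float) for k in("K","R","t")]
    p=K@(R@np.array(X,float)+t.ravel());return p[:2]/p[2]
def cap(cam,name):
    im=ctrl.capture(cam);cv2.imwrite(f"pics/{name}.png",im[:,:,::-1]);return im
def crop(im,x0,y0,x1,y1,s,name):
    cv2.imwrite(f"pics/{name}.png",cv2.resize(im[y0:y1,x0:x1,::-1],None,fx=s,fy=s,interpolation=cv2.INTER_CUBIC))
E
python3 - <<'E'
import cv2,numpy as np
im=cv2.imread("pics/top0.png")[:,:,::-1]
from h import crop
a=cv2.resize(im[150:270,140:320],None,fx=4,fy=4,interpolation=cv2.INTER_CUBIC)
b=cv2.resize(im[155:265,325:485],None,fx=5,fy=5,interpolation=cv2.INTER_CUBIC)
cv2.imwrite("pics/a.png",a[:,:,::-1]);cv2.imwrite("pics/b.png",b[:,:,::-1])
E
```

```text
(no output)
```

View pics/a.png

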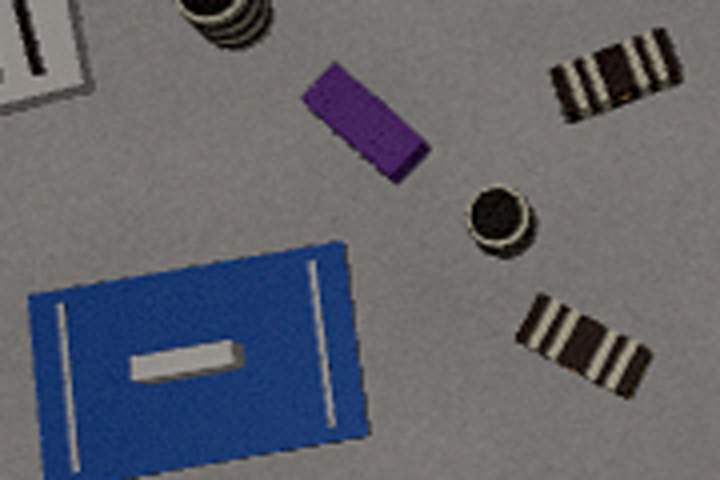

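View pics/b.png

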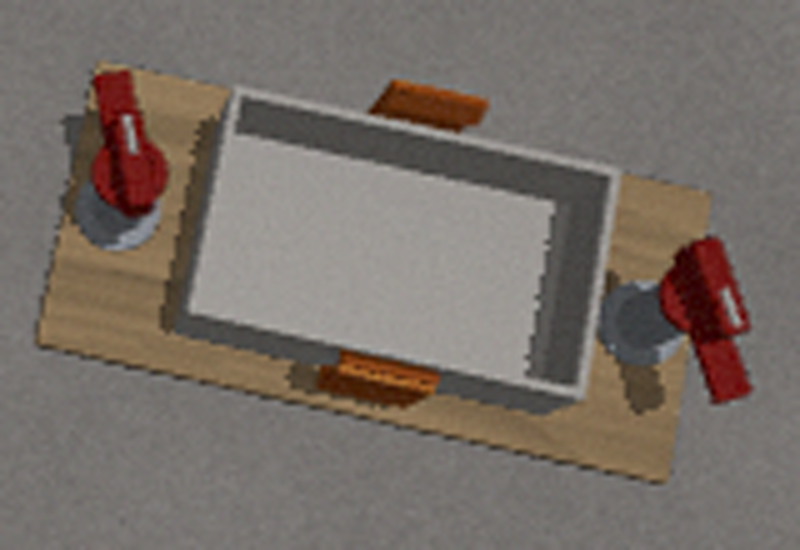

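Confirmed: exactly two cream/brown striped boxes, at (294,168) and (286,236) in the top view. Purple and pink ones are excluded. Next I'll fit poses from silhouettes and tub corners.

```bash
cat >> h.py <<'E'
from scipy.optimize import minimize
def hullmask(m):
    cs,_=cv2.findContours(m.astype(np.uint8),cv2.RETR_EXTERNAL,cv2.CHAIN_APPROX_NONE)
    pts=np.vstack([c for c in cs if len(c)>4]);o=np.zeros_like(m,np.uint8);cv2.fillConvexPoly(o,cv2.convexHull(pts),1);return o
def render(cam,X):
    p=np.array([proj(cam,x) for x in X]);h=cv2.convexHull(((p+.5)*8-.5).astype(np.float32))
    o=np.zeros((3200//1,5120),np.uint8)
    return h
def model(x,y,a,L,W,z0,z1):
    c,s=np.cos(a),np.sin(a)
    return [(x+c*i*L/2-s*j*W/2,y+s*i*L/2+c*j*W/2,z) for i in(-1,1) for j in(-1,1) for z in(z0,z1)]
def fit(masks,x0,L,W,z0,z1):
    """masks {cam:mask}; silhouette IoU fit of a cuboid"""
    def cost(q):
        tot=0
        for cam,m in masks.items():
            ys,xs=np.nonzero(m);r=(max(xs.min()-12,0),max(ys.min()-12,0),xs.max()+13,ys.max()+13)
            sub=m[r[1]:r[3],r[0]:r[2]].astype(float)
            p=(np.array([proj(cam,v) for v in model(*q,L,W,z0,z1)])-[r[0],r[1]]+.5)*8-.5
            o=np.zeros((sub.shape[0]*8,sub.shape[1]*8),np.uint8)
            cv2.fillConvexPoly(o,cv2.convexHull(np.round(p*16).astype(np.int32)),255,shift=4)
            o=cv2.resize(o,sub.shape[::-1],interpolation=cv2.INTER_AREA)/255.
            tot+=np.abs(o-sub).sum()/sub.sum()
        return tot
    best=None
    for k in range(2):
        sx=np.array([[0,0,0],[6,0,0],[0,6,0],[0,0,.08]])+(x0 if best is None else best.x)
        best=minimize(cost,x0,method="Nelder-Mead",options=dict(initial_simplex=sx,xatol=.02,fatol=1e-4))
    return best.x,best.fun
def boxmask(im,c,r):
    g=im.astype(float);v=g.mean(2);m=np.zeros(v.shape,bool);x,y=map(int,c)
    roi=np.s_[y-r:y+r,x-r:x+r];bg=np.median(v[roi]);m[roi]=(np.abs(v[roi]-bg)>28)
    n,l=cv2.connectedComponents(cv2.dilate(m.astype(np.uint8),np.ones((3,3))));k=l[y-3:y+4,x-3:x+4].max()
    return hullmask(m&(l==k))
def bluemask(im):
    g=im.astype(int);m=(g[:,:,2]>g[:,:,0]+40)&(g[:,:,2]>g[:,:,1]+25)&(g[:,:,0]<60)
    n,l,st,_=cv2.connectedComponentsWithStats(m.astype(np.uint8));return hullmask(l==1+np.argmax(st[1:,4]))
E
sed -i '/^def render/,/^    return h$/d' h.py
python3 - <<'E'
from h import *
T=cv2.imread("pics/top0.png")[:,:,::-1];S=cv2.imread("pics/scene0.png")[:,:,::-1]
for n,ct,cs,a0 in(("A",(294,168),(353,253),-1.3),("B",(286,236),(350,204),-2.0)):
    p=P("top",ct,16)
    mt,ms=boxmask(T,ct,24),boxmask(S,cs,26);print(n,p[:2],mt.sum(),ms.sum())
    for a in(a0,-3.14-a0):
      for mm in({"top":mt},{"scene":ms},{"top":mt,"scene":ms}):
        q,f=fit(mm,[p[0],p[1],a],88,36,0,32);print(list(mm),np.round(q,3),round(f,3))
p=P("top",(190,241),14)
for a in(0.1,-.1):
  for mm in({"top":bluemask(T)},{"scene":bluemask(S)},{"top":bluemask(T),"scene":bluemask(S)}):
    q,f=fit(mm,[p[0],p[1],a],138,222,8,14);print("lid",list(mm),np.round(q,3),round(f,3))
c=np.array([(235,90),(616,172),(582,396),(185,318)])/5+[325,155]-.4
w=np.array([P("top",u,92)[:2] for u in c]);print(w.round(1),[np.linalg.norm(w[i]-w[i-1]).round(1) for i in range(4)],w.mean(0))
d=w[0]+w[3]-w[1]-w[2];print("yaw y axis",np.arctan2(d[1],d[0])-np.pi/2)
for u in((133,168),(700,288)): print("knob",P("top",np.array(u)/5+[325,155]-.4,120))
E
```

```text
A [639.21631209  64.35717297] 519 845
['top'] [637.265  65.561  -1.275] 0.088
['scene'] [640.228  65.159  -1.273] 0.063Traceback (most recent call last):
  File "<stdin>", line 8, in <module>
  File "h.py", line 37, in fit
    best=minimize(cost,x0,method="Nelder-Mead",options=dict(initial_simplex=sx,xatol=.02,fatol=1e-4))
    res = _minimize_neldermead(fun, x0, args, callback, bounds=bounds,
                               **options)
    fxr = func(xr)
    fx = function(np.copy(x), *(wrapper_args + args))
  File "h.py", line 28, in cost
    p=(np.array([proj(cam,v) for v in model(*q,L,W,z0,z1)])-[r[0],r[1]]+.5)*8-.5
                 ~~~~^^^^^^^
  File "h.py", line 8, in proj
    c=ctrl.get_calibration(cam);K,R,t=[np.array(c[k],float) for k in("K","R","t")]
ValueError: time passes only in moves, steps and waits
```

```bash
sed -i 's/ctrl.get_calibration(cam)/cal(cam)/; 3i from functools import lru_cache\ncal=lru_cache(ctrl.get_calibration)' h.py
python3 - <<'E'
from h import *
T=cv2.imread("pics/top0.png")[:,:,::-1];S=cv2.imread("pics/scene0.png")[:,:,::-1]
for n,ct,cs,a0 in(("A",(294,168),(353,253),-1.3),("B",(286,236),(350,204),-2.0)):
    p=P("top",ct,16)
    mt,ms=boxmask(T,ct,24),boxmask(S,cs,26);print(n,p[:2],mt.sum(),ms.sum())
    for mm in({"top":mt},{"scene":ms}):
        q,f=fit(mm,[p[0],p[1],a0],88,36,0,32);print(list(mm),np.round(q,3),round(f,3))
p=P("top",(190,241),14)
for mm in({"top":bluemask(T)},{"scene":bluemask(S)}):
    q,f=fit(mm,[p[0],p[1],.1],138,222,8,14);print("lid",list(mm),np.round(q,3),round(f,3))
c=np.array([(235,90),(616,172),(582,396),(185,318)])/5+[325,155]-.4
w=np.array([P("top",u,92)[:2] for u in c]);print(w.round(1),[np.linalg.norm(w[i]-w[i-1]).round(1) for i in range(4)],w.mean(0))
d=w[0]+w[3]-w[1]-w[2];print("yaw y axis",np.arctan2(d[1],d[0])-np.pi/2)
for u in((133,168),(700,288)): print("knob",P("top",np.array(u)/5+[325,155]-.4,120))
E
```

```text
A [639.21631209  64.35717297] 519 845
['top'] [637.265  65.561  -1.275] 0.088
['scene'] [640.228  65.159  -1.273] 0.063
B [445.16495955  97.48993297] 499 1028
['top'] [444.291  98.266  -2.107] 0.09
['scene'] [482.962 113.063  -2.379] 0.41
lid ['top'] [4.51170e+02 3.68494e+02 1.02000e-01] 0.017
lid ['scene'] [4.53251e+02 3.66930e+02 1.07000e-01] 0.037
[[ 590.  -145.7]
 [ 531.  -343.1]
 [ 414.  -309.5]
 [ 469.1 -107.9]] [np.float64(126.6), np.float64(206.0), np.float64(121.8), np.float64(209.0)] [ 501.03205028 -226.55853597]
yaw y axis -0.27829539303153483
knob [544.77197121 -85.01308779 120.        ]
knob [ 462.02439129 -368.110185    120.        ]
```

```bash
cat >> h.py <<'E'
from scipy.spatial.transform import Rotation as Ro
def now():
    s=ctrl.sense();w=s["ee_rot"];R=Ro.from_quat([w[1],w[2],w[3],w[0]]).as_matrix()
    return s,s["eef_pos"],R,np.degrees(np.arctan2(R[1,0],R[0,0]))
def plan(wps,start=None,vmax=30):
    """wps: (x,y,z,yaw deg of tool x); turn first, then shift; prints n x row; tool assumed down"""
    s,p,R,yaw=now();p=p.copy()
    if start is not None:p,yaw=np.array(start[:3],float),start[3]
    else:print("t%.1f tcp"%s["time_s"],p.round(1),"yaw %.1f tilt %.2f"%(yaw,np.degrees(np.arccos(-R[2,2]))),"F",s["force"].round(1),"grip %.3f"%s["grip_width"])
    for w in wps:
        v=vmax if len(w)<5 else w[4]
        d=(w[3]-yaw+180)%360-180 
        if abs(d)>.3:
            n=int(np.ceil(abs(d)/6.5));st=round(-d/n,1);print(f"{n} x [[0,0,0],[0,0,{st}]]");yaw-=st*n
        a=np.radians(yaw);D=np.array(w[:3])-p
        t=np.array([D@[np.cos(a),np.sin(a),0],D@[np.sin(a),-np.cos(a),0],-D[2]]);n=int(np.ceil(np.linalg.norm(t)/v))
        if n:
            st=(t/n).round(1);print(f"{n} x [{st.tolist()},[0,0,0]]");st=st*n
            p=p+np.array([st[0]*np.cos(a)+st[1]*np.sin(a),st[0]*np.sin(a)-st[1]*np.cos(a),-st[2]])
        print("  ->",p.round(1),round(yaw,1))
E
python3 -c "
from h import *
plan([(638.7,65.4,150,17),(638.7,65.4,60,17),(638.7,65.4,3,17,15)])"
```

```text
t0.1 tcp [163.9 498.5 191.4] yaw 71.8 tilt 0.06 F [ 0.  -0.1 -0.2] grip 1.001
9 x [[0,0,0],[0,0,6.1]]
22 x [[14.9, 25.1, 1.9],[0,0,0]]
  -> [638.   65.3 149.6] 16.9
3 x [[0.2, 0.0, 29.9],[0,0,0]]
  -> [638.6  65.5  59.9] 16.9
4 x [[0.0, 0.0, 14.2],[0,0,0]]
  -> [638.6  65.5   3.1] 16.9
```

Call:
play_rows --motion '[[[0, 0, 0], [0, 0, 6.1]], [[0, 0, 0], [0, 0, 6.1]], [[0, 0, 0], [0, 0, 6.1]], [[0, 0, 0], [0, 0, 6.1]], [[0, 0, 0], [0, 0, 6.1]], [[0, 0, 0], [0, 0, 6.1]], [[0, 0, 0], [0, 0, 6.1]], [[0, 0, 0], [0, 0, 6.1]], [[0, 0, 0], [0, 0, 6.1]], [[15, 25, 2], [0, 0, 0]], [[15, 25, 2], [0, 0, 0]], [[15, 25, 2], [0, 0, 0]], [[15, 25, 2], [0, 0, 0]], [[15, 25, 2], [0, 0, 0]], [[15, 25, 2], [0, 0, 0]], [[15, 25, 2], [0, 0, 0]], [[15, 25, 2], [0, 0, 0]], [[15, 25, 2], [0, 0, 0]], [[15, 25, 2], [0, 0, 0]], [[15, 25, 2], [0, 0, 0]]]' --fingers 70 --squeeze 40

```text
time_s: 1.77
eef_pos: [402.6, 282.3, 169.6]
ee_rot: [0.0, 0.989, 0.147, -0.0]
force: [-0.6, 0.9, 0.8]
grip_width: 0.823
```

Call:
play_rows --motion '[[[15, 25, 2], [0, 0, 0]], [[15, 25, 2], [0, 0, 0]], [[15, 25, 2], [0, 0, 0]], [[15, 25, 2], [0, 0, 0]], [[15, 25, 2], [0, 0, 0]], [[15, 25, 2], [0, 0, 0]], [[15, 25, 2], [0, 0, 0]], [[15, 25, 2], [0, 0, 0]], [[15, 25, 2], [0, 0, 0]], [[15, 25, 2], [0, 0, 0]], [[14, 25, 2], [0, 0, 0]], [[0, 0, 0], [0, 0, 0]], [[0, 0, 0], [0, 0, 0]]]'

```text
time_s: 2.85
eef_pos: [638.8, 67.1, 146.7]
ee_rot: [-0.0, 0.989, 0.146, -0.001]
force: [-0.6, -0.0, -0.5]
grip_width: 0.819
```

```bash
python3 -c "
from h import *
T=cap('top','t1');S=cap('scene','s1')
for c,im,u in(('top',T,(294,168)),('scene',S,(353,253))):
  try:print(c,fit({c:boxmask(im,u,24)},[638.7,65.4,-1.275],88,36,0,32))
  except Exception as e:print(c,e)
plan([(638.7,65.4,60,17),(638.7,65.4,3,17,15)])"
```

```text
top need at least one array to concatenate
scene (array([649.28375162,  54.29745635,  -1.27654573]), np.float64(0.5357026143790851))
t3.0 tcp [638.1  68.6 147.6] yaw 16.9 tilt 0.05 F [-0.5 -0.2 -0.1] grip 0.817
3 x [[-0.1, 1.1, 29.2],[0,0,0]]
  -> [638.8  65.4  60. ] 16.9
4 x [[-0.0, -0.0, 14.3],[0,0,0]]
  -> [638.8  65.4   2.8] 16.9
```

Call:
play_rows --motion '[[[0, 1, 29], [0, 0, 0]], [[0, 1, 29], [0, 0, 0]], [[0, 1, 29], [0, 0, 0]], [[0, 0, 15], [0, 0, 0]], [[0, 0, 14], [0, 0, 0]], [[0, 0, 14], [0, 0, 0]], [[0, 0, 14], [0, 0, 0]], [[0, 0, 0], [0, 0, 0]], [[0, 0, 0], [0, 0, 0]], [[0, 0, 0], [0, 0, 0]]]'

```text
time_s: 3.78
eef_pos: [639.9, 65.7, 5.2]
ee_rot: [0.0, 0.989, 0.147, 0.001]
force: [0.5, -0.7, 0.5]
grip_width: 0.815
```

Call:
play_rows --motion '[[[0, 0, 0], [0, 0, 0]], [[0, 0, 0], [0, 0, 0]], [[0, 0, 0], [0, 0, 0]], [[0, 0, 0], [0, 0, 0]], [[0, 0, 0], [0, 0, 0]], [[0, 0, 0], [0, 0, 0]], [[0, 0, 0], [0, 0, 0]], [[0, 0, 0], [0, 0, 0]], [[0, 0, 0], [0, 0, 0]], [[0, 0, -10], [0, 0, 0]], [[0, 0, -20], [0, 0, 0]], [[0, 0, -30], [0, 0, 0]], [[0, 0, -30], [0, 0, 0]], [[0, 0, -30], [0, 0, 0]], [[0, 0, -30], [0, 0, 0]], [[0, 0, -30], [0, 0, 0]], [[0, 0, -10], [0, 0, 0]], [[0, 0, 0], [0, 0, 0]]]' --fingers 10 --squeeze 60

```text
time_s: 5.28
eef_pos: [640.6, 65.2, 197.5]
ee_rot: [0.001, 0.989, 0.147, 0.003]
force: [0.2, 0.2, -0.4]
grip_width: 0.115
```

```bash
python3 -c "
from h import *
T=cap('top','t2');S=cap('scene','s2');crop(S,250,60,570,300,2.5,'s2c')
a=np.radians(-16);c=np.array([502,-226.5])
p=c-45*np.array([-np.sin(a),np.cos(a)])
print(p)
plan([(*p,195,-106),(*p,110,-106),(*p,24,-106,15)])"
```

```text
[ 489.59631899 -269.75677632]
t5.4 tcp [639.1  65.2 193. ] yaw 16.9 tilt 0.07 F [-0.2 -0.3 -0.6] grip 0.117
19 x [[0,0,0],[0,0,6.5]]
13 x [[28.0, 3.7, -0.2],[0,0,0]]
  -> [ 489.  -269.9  195.6] -106.6
1 x [[0,0,0],[0,0,-0.6]]
3 x [[-0.1, -0.2, 28.5],[0,0,0]]
  -> [ 489.7 -269.7  110.1] -106.0
6 x [[0.0, 0.0, 14.3],[0,0,0]]
  -> [ 489.7 -269.7   24.3] -106.0
```

View pics/s2c.png

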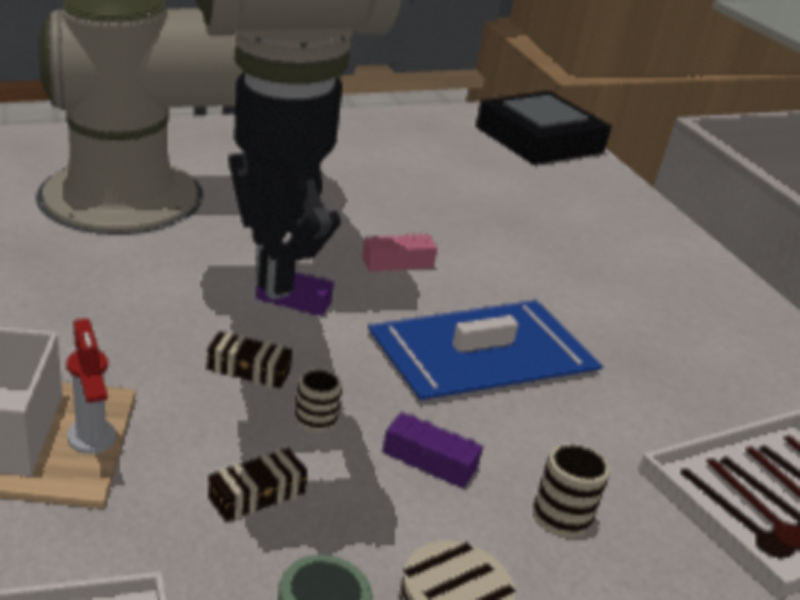

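The box was missed: the fingers shut empty, and A still lies at scene (353,254). I'll re-measure and retry, closing fully and checking before I lift.

```bash
python3 -c "
from h import *
S=cv2.imread('pics/s2.png')[:,:,::-1]
q,f=fit({'scene':boxmask(S,(353,254),24)},[638.7,65.4,-1.275],88,36,0,32);print(q,f,np.degrees(q[2]))
m=boxmask(S,(353,254),24);print(np.argwhere(m).min(0),np.argwhere(m).max(0),m.sum(),proj('scene',[639,65,16]))
plan([(639,65.2,60,17),(639,65.2,1,17,15)])"
```

```text
[649.30560425  54.28301706  -1.27506599] 0.5478414172686619 -73.05590002124109
[230 329] [277 376] 1824 [352.55115253 253.14184506]
t5.4 tcp [639.1  65.2 193. ] yaw 16.9 tilt 0.07 F [-0.2 -0.3 -0.6] grip 0.117
5 x [[-0.0, -0.0, 26.6],[0,0,0]]
  -> [639.1  65.2  60. ] 16.9
4 x [[-0.0, -0.0, 14.7],[0,0,0]]
  -> [639.1  65.2   1.2] 16.9
```

Call:
play_rows --motion '[[[0, 0, 0], [0, 0, 0]], [[0, 0, 0], [0, 0, 0]], [[0, 0, 0], [0, 0, 0]], [[0, 0, 0], [0, 0, 0]], [[0, 0, 0], [0, 0, 0]], [[0, 0, 0], [0, 0, 0]], [[0, 0, 0], [0, 0, 0]], [[0, 0, 0], [0, 0, 0]], [[0, 0, 27], [0, 0, 0]], [[0, 0, 27], [0, 0, 0]], [[0, 0, 27], [0, 0, 0]], [[0, 0, 26], [0, 0, 0]], [[0, 0, 26], [0, 0, 0]], [[0, 0, 15], [0, 0, 0]], [[0, 0, 15], [0, 0, 0]], [[0, 0, 15], [0, 0, 0]], [[0, 0, 14], [0, 0, 0]], [[0, 0, 0], [0, 0, 0]], [[0, 0, 0], [0, 0, 0]], [[0, 0, 0], [0, 0, 0]]]' --fingers 60

```text
time_s: 7.05
eef_pos: [640.1, 65.1, 3.0]
ee_rot: [0.0, 0.989, 0.147, 0.001]
force: [-0.8, 0.7, 0.4]
grip_width: 0.707
```

Call:
play_rows --motion '[[[0, 0, 0], [0, 0, 0]], [[0, 0, 0], [0, 0, 0]], [[0, 0, 0], [0, 0, 0]], [[0, 0, 0], [0, 0, 0]], [[0, 0, 0], [0, 0, 0]], [[0, 0, 0], [0, 0, 0]], [[0, 0, 0], [0, 0, 0]], [[0, 0, 0], [0, 0, 0]], [[0, 0, 0], [0, 0, 0]], [[0, 0, 0], [0, 0, 0]]]' --fingers 10

```text
time_s: 7.88
eef_pos: [639.5, 65.2, 1.9]
ee_rot: [-0.0, 0.989, 0.147, -0.0]
force: [-0.4, -0.0, 0.9]
grip_width: 0.12
```

```bash
python3 -c "
from h import *
plan([])"
```

```text
t7.9 tcp [639.5  65.2   1.9] yaw 16.9 tilt 0.00 F [-0.4 -0.   0.9] grip 0.120
```

```bash
python3 -c "
from h import *
S=cap('scene','s3');T=cap('top','t3')
a=cv2.resize(S[170:290,290:450],None,fx=5,fy=5,interpolation=cv2.INTER_CUBIC)
cv2.imwrite('pics/s3c.png',a[:,:,::-1])
print(proj('scene',[639.5,65.2,2]),proj('top',[639.5,65.2,2]))"
```

```text
[352.34932094 257.57108827] [294.02659227 169.25248654]
```

View pics/s3c.png

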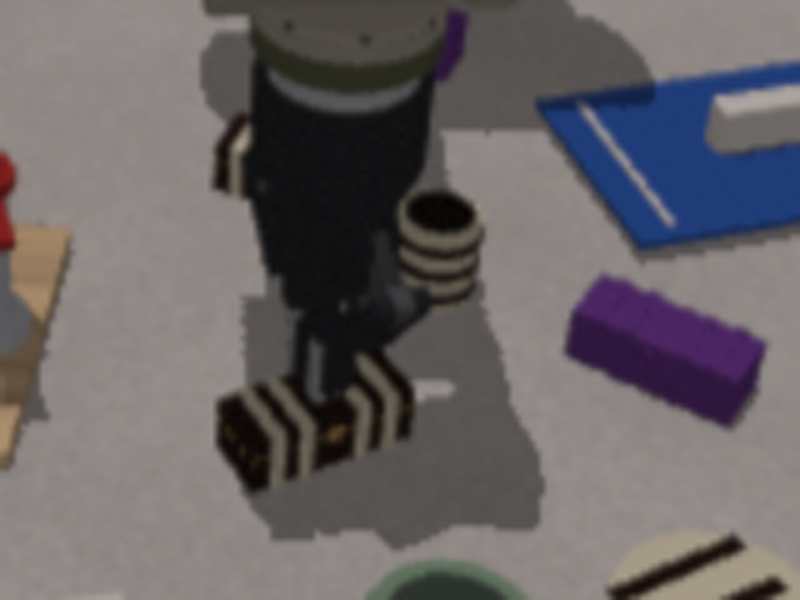

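```bash
python3 -c "
from h import *
for z in(193,160,206,225): print(z,proj('scene',[639.1,65.2,z]))
for z in(1.9,20,32): print(z,proj('scene',[639.5,65.2,z]),proj('top',[639.5,65.2,z]))
print(proj('scene',[0,0,0]),P('scene',(355,249.5),32))
# gray patch s2 tip
T=cv2.imread('pics/t3.png')
print(ctrl.sense()['joints'].round(4))
a=cv2.resize(T[100:260,220:380],None,fx=4,fy=4,interpolation=cv2.INTER_CUBIC);b=cv2.resize(cv2.imread('pics/s2.png')[130:200,320:400],None,fx=8,fy=8,interpolation=cv2.INTER_CUBIC)
o=np.zeros((600,800,3),np.uint8);o[:560,:560]=cv2.resize(a,(560,560));o[:210,560:]=cv2.resize(b,(240,210));cv2.imwrite('pics/t3c.png',o)"
```

```text
193 [357.39531091 191.48623385]
160 [356.4197623  204.14864468]
206 [357.79245293 186.33141596]
225 [358.38656535 178.61996468]
1.9 [352.34697854 257.60145495] [294.02888335 169.26185633]
20 [352.77583743 252.04178006] [293.60777308 167.53964893]
32 [353.06568239 248.28426496] [293.32127508 166.367963  ]
[297.50394785 136.78097867] [644.11676508  68.76194311  32.        ]
[-0.0804  0.757   1.3106  0.      1.074  -0.3752]
```

View pics/t3c.png

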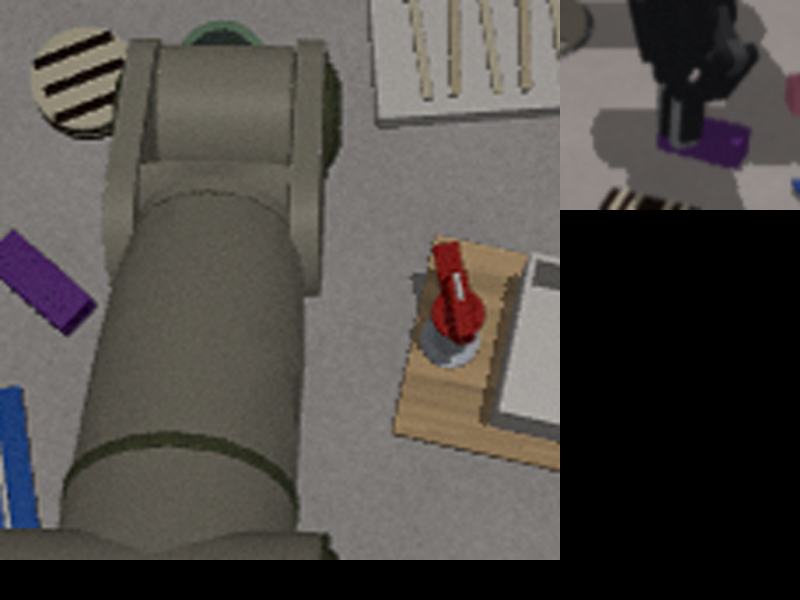

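In s2 the fingertips show at row 178, where the reported TCP projects to row 191. So the real tips sit about 30 mm higher than the TCP reading, which explains the empty closes just above the box. I'll descend in small steps and watch the force.

Call:
play_rows --motion '[[[0, 0, -10], [0, 0, 0]], [[0, 0, -10], [0, 0, 0]], [[0, 0, 0], [0, 0, 0]], [[0, 0, 0], [0, 0, 0]], [[0, 0, 0], [0, 0, 0]], [[0, 0, 0], [0, 0, 0]], [[0, 0, 0], [0, 0, 0]], [[0, 0, 0], [0, 0, 0]], [[0, 0, 0], [0, 0, 0]], [[0, 0, 6], [0, 0, 0]], [[0, 0, 6], [0, 0, 0]], [[0, 0, 6], [0, 0, 0]], [[0, 0, 4], [0, 0, 0]], [[0, 0, 4], [0, 0, 0]], [[0, 0, 4], [0, 0, 0]], [[0, 0, 0], [0, 0, 0]]]' --fingers 60

```text
time_s: 9.32
eef_pos: [639.1, 65.2, -9.1]
ee_rot: [-0.0, 0.989, 0.147, -0.001]
force: [-0.4, -0.1, 0.6]
grip_width: 0.701
```

Call:
play_rows --motion '[[[0, 0, 2], [0, 0, 0]], [[0, 0, 2], [0, 0, 0]], [[0, 0, 2], [0, 0, 0]], [[0, 0, 0], [0, 0, 0]]]'

```text
time_s: 9.65
eef_pos: [639.4, 65.2, -14.5]
ee_rot: [-0.0, 0.989, 0.147, -0.0]
force: [0.5, 0.5, 0.6]
grip_width: 0.705
```

Call:
play_rows --motion '[[[0, 0, 2], [0, 0, 0]], [[0, 0, 2], [0, 0, 0]], [[0, 0, 0], [0, 0, 0]]]'

```text
time_s: 9.9
eef_pos: [639.3, 65.2, -18.5]
ee_rot: [-0.0, 0.989, 0.147, -0.0]
force: [0.3, -0.3, -0.3]
grip_width: 0.707
```

Call:
play_rows --motion '[[[0, 0, 2], [0, 0, 0]], [[0, 0, 2], [0, 0, 0]], [[0, 0, 0], [0, 0, 0]]]'

```text
time_s: 10.15
eef_pos: [639.3, 65.2, -22.6]
ee_rot: [-0.0, 0.989, 0.147, -0.0]
force: [-0.1, 0.2, -0.5]
grip_width: 0.7
```

Call:
play_rows --motion '[[[0, 0, 0], [0, 0, 0]], [[0, 0, 0], [0, 0, 0]], [[0, 0, 0], [0, 0, 0]], [[0, 0, 0], [0, 0, 0]], [[0, 0, 0], [0, 0, 0]], [[0, 0, 0], [0, 0, 0]], [[0, 0, 0], [0, 0, 0]], [[0, 0, 0], [0, 0, 0]], [[0, 0, 0], [0, 0, 0]], [[0, 0, 0], [0, 0, 0]]]' --fingers 10 --squeeze 60

```text
time_s: 10.98
eef_pos: [639.8, 65.2, -21.7]
ee_rot: [0.0, 0.989, 0.147, 0.0]
force: [-0.3, -0.1, 5.4]
grip_width: 0.403
```

Gripped now at 34 mm, so the z reading is about 25 mm low. Lift, rotate and carry.

Call:
play_rows --motion '[[[0, 0, -5], [0, 0, 0]], [[0, 0, -15], [0, 0, 0]], [[0, 0, -25], [0, 0, 0]], [[0, 0, -28], [0, 0, 0]], [[0, 0, -28], [0, 0, 0]], [[0, 0, -28], [0, 0, 0]], [[0, 0, -25], [0, 0, 0]], [[0, 0, -15], [0, 0, 0]], [[0, 0, -5], [0, 0, 0]], [[0, 0, 0], [0, 0, 0]]]'

```text
time_s: 11.82
eef_pos: [639.7, 65.1, 152.5]
ee_rot: [0.0, 0.989, 0.147, 0.001]
force: [0.6, 0.0, -2.0]
grip_width: 0.401
```

Call:
play_rows --motion '[[[0, 0, 0], [0, 0, 6.5]], [[0, 0, 0], [0, 0, 6.5]], [[0, 0, 0], [0, 0, 6.5]], [[0, 0, 0], [0, 0, 6.5]], [[0, 0, 0], [0, 0, 6.5]], [[0, 0, 0], [0, 0, 6.5]], [[0, 0, 0], [0, 0, 6.5]], [[0, 0, 0], [0, 0, 6.5]], [[0, 0, 0], [0, 0, 6.5]], [[0, 0, 0], [0, 0, 6.5]], [[0, 0, 0], [0, 0, 6.5]], [[0, 0, 0], [0, 0, 6.5]], [[0, 0, 0], [0, 0, 6.5]], [[0, 0, 0], [0, 0, 6.5]], [[0, 0, 0], [0, 0, 6.5]], [[0, 0, 0], [0, 0, 6.5]], [[0, 0, 0], [0, 0, 6.5]], [[0, 0, 0], [0, 0, 6.5]], [[0, 0, 0], [0, 0, 6]]]'

```text
time_s: 13.4
eef_pos: [638.7, 65.2, 149.6]
ee_rot: [-0.001, -0.599, 0.801, 0.001]
force: [1.3, 0.4, -2.0]
grip_width: 0.401
```

```bash
python3 -c "
from h import *
a=np.radians(-16);c=np.array([502,-226.5])
p=c-45*np.array([-np.sin(a),np.cos(a)])
plan([(*p,150,-106,28)])"
```

```text
t13.4 tcp [638.7  65.2 149.6] yaw -106.4 tilt 0.21 F [ 1.3  0.4 -2. ] grip 0.401
1 x [[0,0,0],[0,0,-0.4]]
14 x [[25.9, 3.6, -0.0],[0,0,0]]
  -> [ 490.1 -269.4  149.6] -106.0
```

Call:
play_rows --motion '[[[26, 3.6, 0], [0, 0, 0]], [[26, 3.6, 0], [0, 0, 0]], [[26, 3.6, 0], [0, 0, 0]], [[26, 3.6, 0], [0, 0, 0]], [[26, 3.6, 0], [0, 0, 0]], [[26, 3.6, 0], [0, 0, 0]], [[26, 3.6, 0], [0, 0, 0]], [[26, 3.6, 0], [0, 0, 0]], [[26, 3.6, 0], [0, 0, 0]], [[26, 3.6, 0], [0, 0, 0]], [[26, 3.6, 0], [0, 0, 0]], [[26, 3.6, 0], [0, 0, 0]], [[26, 3.6, 0], [0, 0, 0]], [[26, 3.6, 0], [0, 0, 0]], [[0, 0, 0], [0, 0, 0]], [[0, 0, 20], [0, 0, 0]], [[0, 0, 20], [0, 0, 0]], [[0, 0, 0], [0, 0, 0]]]'

```text
time_s: 14.9
eef_pos: [488.0, -268.5, 107.0]
ee_rot: [-0.001, -0.601, 0.799, 0.005]
force: [-1.2, 0.9, -2.5]
grip_width: 0.399
```

```bash
python3 -c "
from h import *
a=np.radians(-16);c=np.array([502,-226.5])
p=c-45*np.array([-np.sin(a),np.cos(a)])
S=cap('scene','s4');crop(S,140,110,320,260,4,'s4c');T=cap('top','t4')
plan([(*p,5,-106,15)])
print(proj('scene',(*p,135)))"
```

```text
t15.0 tcp [ 489.8 -269.8  111. ] yaw -106.1 tilt 0.16 F [ 1.   0.1 -0.7] grip 0.404
8 x [[-0.0, 0.0, 13.3],[0,0,0]]
  -> [ 489.8 -269.8    4.6] -106.1
[203.2840035  186.80375732]
```

View pics/s4c.png

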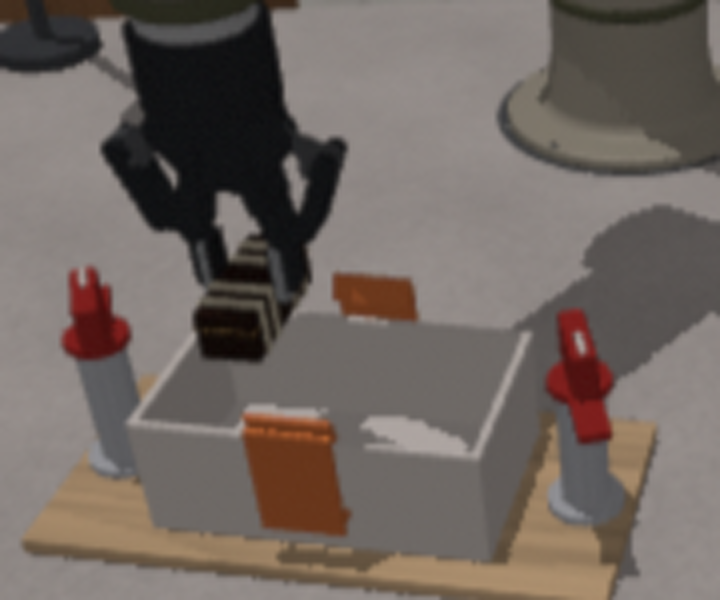

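```bash
python3 -c "
from h import *
a=np.radians(-16)
for z in(130,140,150,160): print(z,proj('scene',(489.8+44*np.cos(a),-269.8+44*np.sin(a),z))*4-[560,440])
w=lambda x,y:(502+x*np.cos(a)-y*np.sin(a),-226.5+x*np.sin(a)+y*np.cos(a),92)
for q in((-63,-105),(63,-105),(63,105),(-63,105)):print(q,proj('scene',w(*q))*4-[560,440])"
```

```text
130 [225.75098344 357.83627505]
140 [222.60386245 343.58919831]
150 [219.41480718 329.15228427]
160 [216.18297387 314.52171322]
(-63, -105) [210.93818945 300.21294026]
(63, -105) [124.99892687 421.32485281]
(63, 105) [480.06118839 453.40607329]
(-63, 105) [530.94652454 326.57216134]
```

Call:
play_rows --motion '[[[0, 0, 14], [0, 0, 0]], [[0, 0, 14], [0, 0, 0]], [[0, 0, 14], [0, 0, 0]], [[0, 0, 14], [0, 0, 0]], [[0, 0, 14], [0, 0, 0]], [[0, 0, 14], [0, 0, 0]], [[0, 0, 12], [0, 0, 0]], [[0, 0, 10], [0, 0, 0]], [[0, 0, 5], [0, 0, 0]], [[0, 0, 0], [0, 0, 0]], [[0, 0, 0], [0, 0, 0]]]'

```text
time_s: 15.92
eef_pos: [490.5, -270.8, 1.5]
ee_rot: [0.0, -0.601, 0.799, -0.0]
force: [0.5, -0.2, -0.9]
grip_width: 0.404
```

Call:
play_rows --motion '[[[0, 0, 0], [0, 0, 0]], [[0, 0, 0], [0, 0, 0]], [[0, 0, 0], [0, 0, 0]], [[0, 0, 0], [0, 0, 0]], [[0, 0, 0], [0, 0, 0]], [[0, 0, 0], [0, 0, 0]], [[0, 0, -5], [0, 0, 0]], [[0, 0, -15], [0, 0, 0]], [[0, 0, -30], [0, 0, 0]], [[0, 0, -30], [0, 0, 0]], [[0, 0, -30], [0, 0, 0]], [[0, 0, -30], [0, 0, 0]], [[0, 0, -20], [0, 0, 0]], [[0, 0, 0], [0, 0, 0]]]' --fingers 54

```text
time_s: 17.08
eef_pos: [491.8, -272.1, 166.5]
ee_rot: [0.001, -0.601, 0.799, -0.005]
force: [-1.0, -1.4, -0.1]
grip_width: 0.636
```

```bash
python3 -c "
from h import *
T=cap('top','t5');S=cap('scene','s5')
q,f=fit({'top':boxmask(T,(286,236),24)},[444.3,98.3,-2.107],88,36,0,32);print('B',q,f,np.degrees(q[2]))
o=np.hstack([cv2.resize(S[110:260,140:400],None,fx=1.5*1.02,fy=1.53),]) 
a=cv2.resize(S[110:270,140:380],(600,400),interpolation=cv2.INTER_CUBIC)
b=cv2.resize(T[140:280,220:320],(200,280),interpolation=cv2.INTER_CUBIC)
o=np.zeros((400,800,3),np.uint8);o[:,:600]=a;o[:280,600:]=b;cv2.imwrite('pics/s5c.png',o[:,:,::-1])
plan([(q[0],q[1],150,74)])"
```

```text
B [444.45852302  98.45569137  -2.11190908] 0.08941805178985422 -121.00347687944557
t17.2 tcp [ 490.3 -270.9  161.9] yaw -106.1 tilt 0.12 F [ 0.  -0.4 -0.5] grip 0.633
28 x [[0,0,0],[0,0,6.4]]
13 x [[26.5, -10.9, 0.9],[0,0,0]]
  -> [444.6  98.8 150.2] -285.3
```

View pics/s5c.png

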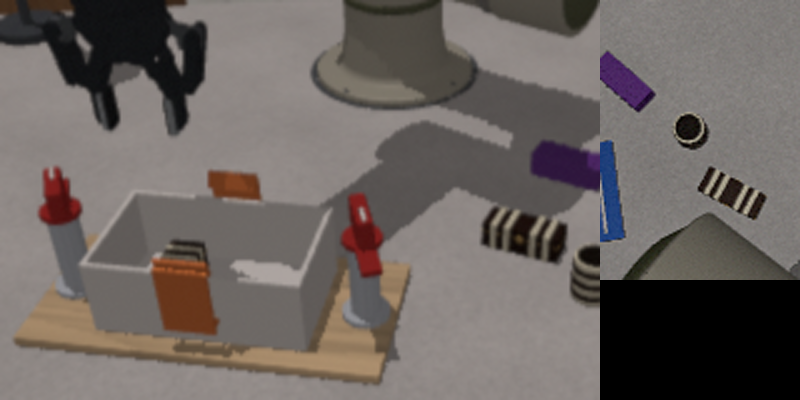

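```bash
python3 -c "
from h import *
plan([(444.5,98.4,130,-31),(444.5,98.4,30,-31,25),(444.5,98.4,-20,-31,10)])"
```

```text
t17.2 tcp [ 490.3 -270.9  161.9] yaw -106.1 tilt 0.12 F [ 0.  -0.4 -0.5] grip 0.633
12 x [[0,0,0],[0,0,-6.3]]
13 x [[-17.5, -22.7, 2.5],[0,0,0]]
  -> [444.1  98.9 129.4] -30.5
1 x [[0,0,0],[0,0,0.5]]
4 x [[0.1, 0.1, 24.8],[0,0,0]]
  -> [444.3  98.3  30.2] -31.0
6 x [[0.0, -0.0, 8.4],[0,0,0]]
  -> [444.3  98.3 -20.2] -31.0
```

Call:
play_rows --motion '[[[0, 0, 0], [0, 0, -6.3]], [[0, 0, 0], [0, 0, -6.3]], [[0, 0, 0], [0, 0, -6.3]], [[0, 0, 0], [0, 0, -6.3]], [[0, 0, 0], [0, 0, -6.3]], [[0, 0, 0], [0, 0, -6.3]], [[0, 0, 0], [0, 0, -6.3]], [[0, 0, 0], [0, 0, -6.3]], [[0, 0, 0], [0, 0, -6.3]], [[0, 0, 0], [0, 0, -6.3]], [[0, 0, 0], [0, 0, -6.3]], [[0, 0, 0], [0, 0, -6]]]' --fingers 60

```text
time_s: 18.18
eef_pos: [489.7, -270.3, 159.7]
ee_rot: [-0.0, 0.965, -0.263, -0.001]
force: [0.5, -0.6, -0.6]
grip_width: 0.699
```

Call:
play_rows --motion '[[[-17.5, -22.7, 2.5], [0, 0, 0]], [[-17.5, -22.7, 2.5], [0, 0, 0]], [[-17.5, -22.7, 2.5], [0, 0, 0]], [[-17.5, -22.7, 2.5], [0, 0, 0]], [[-17.5, -22.7, 2.5], [0, 0, 0]], [[-17.5, -22.7, 2.5], [0, 0, 0]], [[-17.5, -22.7, 2.5], [0, 0, 0]], [[-17.5, -22.7, 2.5], [0, 0, 0]], [[-17.5, -22.7, 2.5], [0, 0, 0]], [[-17.5, -22.7, 2.5], [0, 0, 0]], [[-17.5, -22.7, 2.5], [0, 0, 0]], [[-17.5, -22.7, 2.5], [0, 0, 0]], [[-17.5, -22.7, 2.5], [0, 0, 0]], [[0, 0, 0], [0, 0, 0]], [[0, 0, 0], [0, 0, 0]]]'

```text
time_s: 19.43
eef_pos: [445.1, 100.2, 127.5]
ee_rot: [0.0, 0.964, -0.264, -0.001]
force: [-0.4, -0.8, -0.1]
grip_width: 0.702
```

```bash
python3 -c "
from h import *
T=cap('top','t6');S=cap('scene','s6')
a=np.radians(-16)
b=cv2.resize(T[155:265,325:485],(800,550),interpolation=cv2.INTER_CUBIC);cv2.imwrite('pics/t6c.png',b[:,:,::-1])
plan([(444.5,98.4,30,-31,25),(444.5,98.4,-20,-31,10)])"
```

```text
t19.5 tcp [445.8  98.8 128. ] yaw -30.8 tilt 0.05 F [0.7 0.1 0.5] grip 0.708
4 x [[-0.2, 0.3, 24.5],[0,0,0]]
  -> [444.5  98.2  30. ] -30.8
5 x [[-0.0, -0.0, 10.0],[0,0,0]]
  -> [444.5  98.2 -20. ] -30.8
```

View pics/t6c.png

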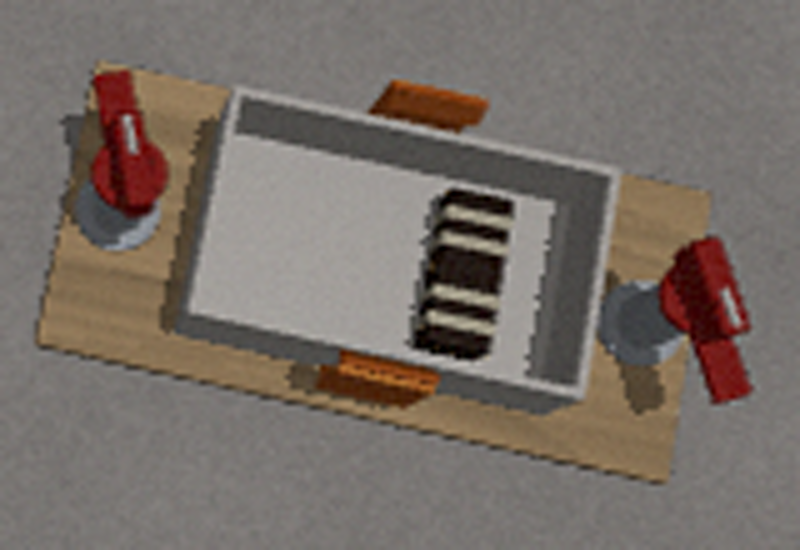

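Box A lies in the tub, square, at about y = -45. Now grasp B.

Call:
play_rows --motion '[[[-0.2, 0.3, 25], [0, 0, 0]], [[-0.2, 0.3, 25], [0, 0, 0]], [[-0.2, 0.3, 24], [0, 0, 0]], [[-0.2, 0.3, 24], [0, 0, 0]], [[0, 0, 10], [0, 0, 0]], [[0, 0, 10], [0, 0, 0]], [[0, 0, 10], [0, 0, 0]], [[0, 0, 10], [0, 0, 0]], [[0, 0, 7], [0, 0, 0]], [[0, 0, 3], [0, 0, 0]], [[0, 0, 0], [0, 0, 0]]]'

```text
time_s: 20.45
eef_pos: [444.4, 98.2, -20.1]
ee_rot: [0.0, 0.964, -0.266, -0.001]
force: [0.7, -0.3, -0.7]
grip_width: 0.704
```

Call:
play_rows --motion '[[[0, 0, 0], [0, 0, 0]], [[0, 0, 0], [0, 0, 0]], [[0, 0, 0], [0, 0, 0]], [[0, 0, 0], [0, 0, 0]], [[0, 0, 0], [0, 0, 0]], [[0, 0, 0], [0, 0, 0]], [[0, 0, 0], [0, 0, 0]], [[0, 0, 0], [0, 0, 0]], [[0, 0, 0], [0, 0, 0]], [[0, 0, 0], [0, 0, 0]]]' --fingers 10 --squeeze 60

```text
time_s: 21.28
eef_pos: [445.1, 98.7, -18.8]
ee_rot: [-0.0, 0.964, -0.266, 0.001]
force: [-1.5, -1.1, 6.4]
grip_width: 0.401
```

Call:
play_rows --motion '[[[0, 0, -5], [0, 0, 0]], [[0, 0, -15], [0, 0, 0]], [[0, 0, -25], [0, 0, 0]], [[0, 0, -28], [0, 0, 0]], [[0, 0, -28], [0, 0, 0]], [[0, 0, -28], [0, 0, 0]], [[0, 0, -25], [0, 0, 0]], [[0, 0, -15], [0, 0, 0]], [[0, 0, -5], [0, 0, 0]], [[0, 0, 0], [0, 0, 0]], [[0, 0, 0], [0, 0, 0]]]'

```text
time_s: 22.2
eef_pos: [444.1, 98.8, 153.6]
ee_rot: [0.0, 0.964, -0.266, -0.001]
force: [-0.7, 0.4, -1.5]
grip_width: 0.401
```

```bash
python3 -c "
from h import *
a=np.radians(-16);c=np.array([502,-226.5])
p=c+45*np.array([-np.sin(a),np.cos(a)])
plan([(*p,150,74,28),(*p,110,74)])"
```

```text
t22.2 tcp [444.1  98.8 153.6] yaw -30.8 tilt 0.07 F [-0.7  0.4 -1.5] grip 0.401
17 x [[0,0,0],[0,0,-6.2]]
11 x [[-23.0, 13.0, 0.3],[0,0,0]]
  -> [ 514.7 -183.1  150.3] 74.6
1 x [[0,0,0],[0,0,0.6]]
2 x [[-0.1, -0.1, 20.2],[0,0,0]]
  -> [ 514.5 -183.2  109.9] 74.0
```

Call:
play_rows --motion '[[[0, 0, 0], [0, 0, -6.2]], [[0, 0, 0], [0, 0, -6.2]], [[0, 0, 0], [0, 0, -6.2]], [[0, 0, 0], [0, 0, -6.2]], [[0, 0, 0], [0, 0, -6.2]], [[0, 0, 0], [0, 0, -6.2]], [[0, 0, 0], [0, 0, -6.2]], [[0, 0, 0], [0, 0, -6.2]], [[0, 0, 0], [0, 0, -6.2]], [[0, 0, 0], [0, 0, -6.2]], [[0, 0, 0], [0, 0, -6.2]], [[0, 0, 0], [0, 0, -6.2]], [[0, 0, 0], [0, 0, -6.2]], [[0, 0, 0], [0, 0, -6.2]], [[0, 0, 0], [0, 0, -6.2]], [[0, 0, 0], [0, 0, -6.2]], [[0, 0, 0], [0, 0, -5.6]]]'

```text
time_s: 23.62
eef_pos: [443.8, 98.8, 152.9]
ee_rot: [-0.001, 0.797, 0.604, -0.001]
force: [1.2, -0.7, -0.4]
grip_width: 0.4
```

Call:
play_rows --motion '[[[-23, 13, 0], [0, 0, 0]], [[-23, 13, 0], [0, 0, 0]], [[-23, 13, 0], [0, 0, 0]], [[-23, 13, 0], [0, 0, 0]], [[-23, 13, 0], [0, 0, 0]], [[-23, 13, 0], [0, 0, 0]], [[-23, 13, 0], [0, 0, 0]], [[-23, 13, 0], [0, 0, 0]], [[-23, 13, 0], [0, 0, 0]], [[-23, 13, 0], [0, 0, 0]], [[-23, 13, 0], [0, 0, 0]], [[0, 0, 0], [0, 0, 0]], [[0, 0, 20], [0, 0, 0]], [[0, 0, 20], [0, 0, 0]], [[0, 0, 0], [0, 0, 0]], [[0, 0, 0], [0, 0, 0]]]'

```text
time_s: 24.95
eef_pos: [511.5, -183.1, 113.1]
ee_rot: [-0.002, 0.799, 0.602, -0.001]
force: [-0.4, 0.2, -0.0]
grip_width: 0.403
```

```bash
python3 -c "
from h import *
a=np.radians(-16);c=np.array([502,-226.5])
p=c+43*np.array([-np.sin(a),np.cos(a)])
plan([(*p,5,74,15)])"
```

```text
t24.9 tcp [ 511.5 -183.1  113.1] yaw 74.0 tilt 0.21 F [-0.4  0.2 -0. ] grip 0.403
8 x [[-0.2, 0.4, 13.5],[0,0,0]]
  -> [ 514.1 -185.6    5.1] 74.0
```

Call:
play_rows --motion '[[[-0.2, 0.4, 14], [0, 0, 0]], [[-0.2, 0.4, 14], [0, 0, 0]], [[-0.2, 0.4, 14], [0, 0, 0]], [[-0.2, 0.4, 14], [0, 0, 0]], [[-0.2, 0.4, 14], [0, 0, 0]], [[-0.2, 0.4, 14], [0, 0, 0]], [[0, 0, 13], [0, 0, 0]], [[0, 0, 10], [0, 0, 0]], [[0, 0, 4], [0, 0, 0]], [[0, 0, 0], [0, 0, 0]], [[0, 0, 0], [0, 0, 0]]]'

```text
time_s: 25.87
eef_pos: [514.7, -185.8, 4.1]
ee_rot: [0.0, 0.799, 0.602, 0.0]
force: [0.2, -0.3, -1.2]
grip_width: 0.4
```

Call:
play_rows --motion '[[[0, 0, 0], [0, 0, 0]], [[0, 0, 0], [0, 0, 0]], [[0, 0, 0], [0, 0, 0]], [[0, 0, 0], [0, 0, 0]], [[0, 0, 0], [0, 0, 0]], [[0, 0, 0], [0, 0, 0]], [[0, 0, -5], [0, 0, 0]], [[0, 0, -15], [0, 0, 0]], [[0, 0, -30], [0, 0, 0]], [[0, 0, -30], [0, 0, 0]], [[0, 0, -30], [0, 0, 0]], [[0, 0, -30], [0, 0, 0]], [[0, 0, -20], [0, 0, 0]], [[0, 0, 0], [0, 0, 0]]]' --fingers 54

```text
time_s: 27.03
eef_pos: [515.9, -186.6, 168.3]
ee_rot: [0.004, 0.799, 0.602, 0.001]
force: [0.6, -0.3, 0.9]
grip_width: 0.633
```

```bash
python3 -c "
from h import *
T=cap('top','t7');S=cap('scene','s7')
p=P('top',(190,241),14)
for c,im in(('top',T),('scene',S)):
  q,f=fit({c:bluemask(im)},[452,368,.1],138,222,8,14);print('lid',c,q.round(3),round(f,3))
plan([(452,368,150,6,28),(452,368,30,6)])"
```

```text
lid top [4.51113e+02 3.68135e+02 1.04000e-01] 0.017
lid scene [4.53437e+02 3.66291e+02 1.03000e-01] 0.053
t27.1 tcp [ 514.3 -185.7  163.8] yaw 74.0 tilt 0.06 F [-1.3 -0.4  0.3] grip 0.632
11 x [[0,0,0],[0,0,6.2]]
20 x [[-0.3, -27.9, 0.7],[0,0,0]]
  -> [452.  368.9 149.8] 5.8
4 x [[-0.0, 0.2, 30.0],[0,0,0]]
  -> [452.1 368.1  29.8] 5.8
```

Call:
play_rows --motion '[[[0, 0, 0], [0, 0, 6.2]], [[0, 0, 0], [0, 0, 6.2]], [[0, 0, 0], [0, 0, 6.2]], [[0, 0, 0], [0, 0, 6.2]], [[0, 0, 0], [0, 0, 6.2]], [[0, 0, 0], [0, 0, 6.2]], [[0, 0, 0], [0, 0, 6.2]], [[0, 0, 0], [0, 0, 6.2]], [[0, 0, 0], [0, 0, 6.2]], [[0, 0, 0], [0, 0, 6.2]], [[0, 0, 0], [0, 0, 6.1]]]' --fingers 50

```text
time_s: 28.05
eef_pos: [513.6, -185.3, 161.9]
ee_rot: [-0.001, 0.999, 0.049, -0.001]
force: [-1.2, 0.1, 0.7]
grip_width: 0.58
```

Call:
play_rows --motion '[[[-0.3, -28, 0], [0, 0, 0]], [[-0.3, -28, 0], [0, 0, 0]], [[-0.3, -28, 0], [0, 0, 0]], [[-0.3, -28, 0], [0, 0, 0]], [[-0.3, -28, 0], [0, 0, 0]], [[-0.3, -28, 0], [0, 0, 0]], [[-0.3, -28, 0], [0, 0, 0]], [[-0.3, -28, 0], [0, 0, 0]], [[-0.3, -28, 0], [0, 0, 0]], [[-0.3, -28, 0], [0, 0, 0]], [[-0.3, -28, 0], [0, 0, 0]], [[-0.3, -28, 0], [0, 0, 0]], [[-0.3, -28, 0], [0, 0, 0]], [[-0.3, -28, 0], [0, 0, 0]], [[-0.3, -28, 0], [0, 0, 0]], [[-0.3, -28, 0], [0, 0, 0]], [[-0.3, -28, 0], [0, 0, 0]], [[-0.3, -28, 0], [0, 0, 0]], [[-0.3, -28, 0], [0, 0, 0]], [[0, -20, 0], [0, 0, 0]]]'

```text
time_s: 29.72
eef_pos: [450.6, 364.6, 161.8]
ee_rot: [0.0, 0.999, 0.052, -0.001]
force: [-0.8, -0.0, 0.2]
grip_width: 0.591
```

Call:
play_rows --motion '[[[0, 0, 20], [0, 0, 0]], [[0, 0, 20], [0, 0, 0]], [[0, 0, 20], [0, 0, 0]], [[0, 0, 20], [0, 0, 0]], [[0, 0, 20], [0, 0, 0]], [[0, 0, 0], [0, 0, 0]], [[0, 0, 0], [0, 0, 0]]]'

```text
time_s: 30.3
eef_pos: [451.1, 362.4, 62.2]
ee_rot: [0.001, 0.999, 0.051, -0.002]
force: [0.1, -0.4, -0.3]
grip_width: 0.584
```

```bash
python3 -c "
from h import *
T=cap('top','t8');S=cap('scene','s8')
plan([(452.2,367.3,5,5.9,10)])
b=cv2.resize(T[165:245,335:475],(560,320),interpolation=cv2.INTER_CUBIC)
cv2.imwrite('pics/t8c.png',b[:,:,::-1])"
```

```text
t30.4 tcp [452.3 363.   64.2] yaw 5.9 tilt 0.06 F [-0.8 -0.   1.2] grip 0.588
6 x [[0.1, -0.7, 9.9],[0,0,0]]
  -> [452.5 367.3   4.8] 5.9
```

View pics/t8c.png

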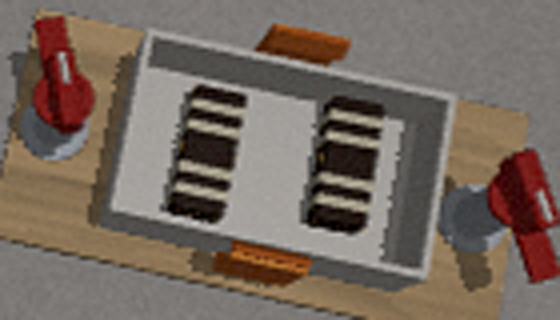

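Both boxes lie flat in the tub. Now grasp the lid handle.

Call:
play_rows --motion '[[[0, -0.7, 10], [0, 0, 0]], [[0, -0.7, 10], [0, 0, 0]], [[0, -0.7, 10], [0, 0, 0]], [[0, -0.7, 10], [0, 0, 0]], [[0, -0.7, 10], [0, 0, 0]], [[0, -0.7, 6], [0, 0, 0]], [[0, 0, 2], [0, 0, 0]], [[0, 0, 0], [0, 0, 0]], [[0, 0, 0], [0, 0, 0]]]'

```text
time_s: 31.15
eef_pos: [451.7, 367.1, 5.6]
ee_rot: [-0.0, 0.999, 0.051, 0.0]
force: [-0.1, -0.0, 0.5]
grip_width: 0.586
```

Call:
play_rows --motion '[[[0, 0, 0], [0, 0, 0]], [[0, 0, 0], [0, 0, 0]], [[0, 0, 0], [0, 0, 0]], [[0, 0, 0], [0, 0, 0]], [[0, 0, 0], [0, 0, 0]], [[0, 0, 0], [0, 0, 0]], [[0, 0, 0], [0, 0, 0]], [[0, 0, 0], [0, 0, 0]], [[0, 0, 0], [0, 0, 0]], [[0, 0, 0], [0, 0, 0]]]' --fingers 2 --squeeze 110

```text
time_s: 31.98
eef_pos: [451.5, 367.0, 5.4]
ee_rot: [0.0, 0.999, 0.051, -0.0]
force: [-0.7, 0.5, -0.5]
grip_width: 0.026
```

Call:
play_rows --motion '[[[0, 0, -3], [0, 0, 0]], [[0, 0, -8], [0, 0, 0]], [[0, 0, -20], [0, 0, 0]], [[0, 0, -25], [0, 0, 0]], [[0, 0, -25], [0, 0, 0]], [[0, 0, -25], [0, 0, 0]], [[0, 0, -25], [0, 0, 0]], [[0, 0, -20], [0, 0, 0]], [[0, 0, -15], [0, 0, 0]], [[0, 0, -8], [0, 0, 0]], [[0, 0, -3], [0, 0, 0]], [[0, 0, 0], [0, 0, 0]], [[0, 0, 0], [0, 0, 0]]]'

```text
time_s: 33.07
eef_pos: [451.1, 366.8, 181.5]
ee_rot: [0.0, 0.999, 0.051, -0.001]
force: [-0.5, 0.5, 0.1]
grip_width: 0.024
```

```bash
python3 -c "
from h import *
plan([(505,-226.5,185,-16,28)])"
```

```text
t33.1 tcp [451.1 366.8 181.5] yaw 5.9 tilt 0.08 F [-0.5  0.5  0.1] grip 0.024
4 x [[0,0,0],[0,0,5.5]]
22 x [[9.8, 25.2, -0.2],[0,0,0]]
  -> [ 504.4 -225.6  185.9] -16.1
```

Closed empty again, so the tips are higher than I thought. The earlier facts fit an offset of about 40 mm. I'll open, then feel downward to the lid plate.

Call:
play_rows --motion '[[[0, 0, 25], [0, 0, 0]], [[0, 0, 25], [0, 0, 0]], [[0, 0, 25], [0, 0, 0]], [[0, 0, 25], [0, 0, 0]], [[0, 0, 20], [0, 0, 0]], [[0, 0, 20], [0, 0, 0]], [[0, 0, 10], [0, 0, 0]], [[0, 0, 10], [0, 0, 0]], [[0, 0, 10], [0, 0, 0]], [[0, 0, 6], [0, 0, 0]], [[0, 0, 6], [0, 0, 0]], [[0, 0, 6], [0, 0, 0]], [[0, 0, 0], [0, 0, 0]]]' --fingers 34

```text
time_s: 34.15
eef_pos: [451.1, 366.8, -6.5]
ee_rot: [0.0, 0.999, 0.051, -0.001]
force: [-0.4, 0.1, 0.6]
grip_width: 0.399
```

```bash
python3 -c "
from h import *
plan([])
S=cap('scene','s9');crop(S,380,120,520,230,5,'s9c')"
```

```text
t34.1 tcp [451.1 366.8  -6.5] yaw 5.9 tilt 0.06 F [-0.4  0.1  0.6] grip 0.399
```

View pics/s9c.png

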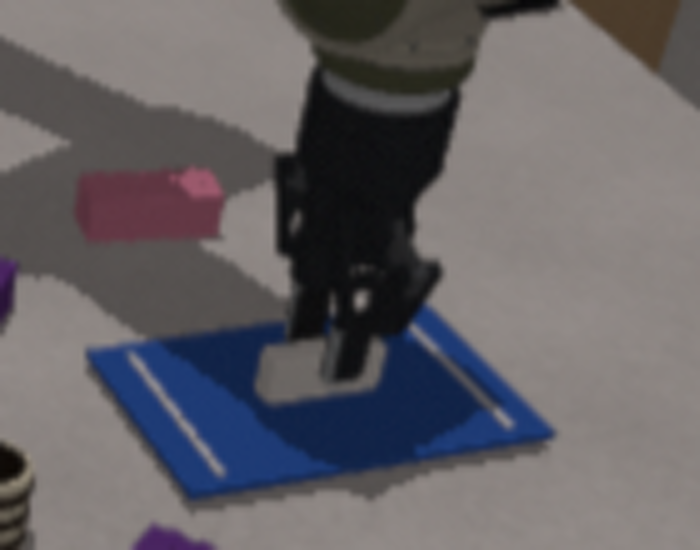

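The fingers straddle the handle but only about half deep, and roughly 7 mm to +y of its middle. I'll shift and go deeper in small steps.

Call:
play_rows --motion '[[[0, 3, 0], [0, 0, 0]], [[0, 3, 2], [0, 0, 0]], [[0, 0, 2], [0, 0, 0]], [[0, 0, 2], [0, 0, 0]], [[0, 0, 0], [0, 0, 0]]]'

```text
time_s: 34.62
eef_pos: [451.9, 360.9, -11.9]
ee_rot: [0.0, 0.999, 0.051, -0.0]
force: [-0.1, 0.4, -0.1]
grip_width: 0.399
```

Call:
play_rows --motion '[[[0, 0, 2], [0, 0, 0]], [[0, 0, 2], [0, 0, 0]], [[0, 0, 0], [0, 0, 0]]]'

```text
time_s: 34.87
eef_pos: [451.9, 361.0, -16.0]
ee_rot: [0.0, 0.999, 0.051, -0.0]
force: [-0.3, -0.7, 0.5]
grip_width: 0.395
```

Call:
play_rows --motion '[[[0, 0, 2], [0, 0, 0]], [[0, 0, 0], [0, 0, 0]]]'

```text
time_s: 35.03
eef_pos: [451.9, 361.0, -18.0]
ee_rot: [0.0, 0.999, 0.051, -0.0]
force: [-0.8, -0.0, -0.3]
grip_width: 0.399
```

Call:
play_rows --motion '[[[0, 0, 2], [0, 0, 0]], [[0, 0, 0], [0, 0, 0]]]'

```text
time_s: 35.2
eef_pos: [451.9, 361.0, -19.9]
ee_rot: [0.0, 0.999, 0.051, -0.0]
force: [-0.3, 0.2, -1.0]
grip_width: 0.397
```

Call:
play_rows --motion '[[[0, 0, 0], [0, 0, 0]], [[0, 0, 0], [0, 0, 0]], [[0, 0, 0], [0, 0, 0]], [[0, 0, 0], [0, 0, 0]], [[0, 0, 0], [0, 0, 0]], [[0, 0, 0], [0, 0, 0]], [[0, 0, 0], [0, 0, 0]], [[0, 0, 0], [0, 0, 0]], [[0, 0, 0], [0, 0, 0]]]' --fingers 2 --squeeze 110

```text
time_s: 35.95
eef_pos: [452.2, 361.1, -19.3]
ee_rot: [-0.0, 0.999, 0.051, 0.0]
force: [-1.8, -0.2, 5.6]
grip_width: 0.185
```

Call:
play_rows --motion '[[[0, 0, -3], [0, 0, 0]], [[0, 0, -8], [0, 0, 0]], [[0, 0, -15], [0, 0, 0]], [[0, 0, -20], [0, 0, 0]], [[0, 0, -25], [0, 0, 0]], [[0, 0, -25], [0, 0, 0]], [[0, 0, -25], [0, 0, 0]], [[0, 0, -25], [0, 0, 0]], [[0, 0, -20], [0, 0, 0]], [[0, 0, -15], [0, 0, 0]], [[0, 0, -8], [0, 0, 0]], [[0, 0, -3], [0, 0, 0]], [[0, 0, 0], [0, 0, 5.5]], [[0, 0, 0], [0, 0, 5.5]], [[0, 0, 0], [0, 0, 5.5]], [[0, 0, 0], [0, 0, 5.5]], [[0, 0, 0], [0, 0, 0]]]'

```text
time_s: 37.37
eef_pos: [451.6, 360.8, 171.2]
ee_rot: [0.001, 0.99, -0.142, -0.001]
force: [0.0, -0.7, -2.4]
grip_width: 0.186
```

```bash
python3 -c "
from h import *
plan([(503,-233,175,-16,28)])"
```

```text
t37.4 tcp [451.6 360.8 171.2] yaw -16.3 tilt 0.13 F [ 0.  -0.7 -2.4] grip 0.186
1 x [[0,0,0],[0,0,-0.3]]
22 x [[9.7, 25.3, -0.2],[0,0,0]]
  -> [ 503.3 -233.1  175.6] -16.0
```

Call:
play_rows --motion '[[[5, 12, 0], [0, 0, 0]], [[9.7, 25.3, 0], [0, 0, 0]], [[9.7, 25.3, 0], [0, 0, 0]], [[9.7, 25.3, 0], [0, 0, 0]], [[9.7, 25.3, 0], [0, 0, 0]], [[9.7, 25.3, 0], [0, 0, 0]], [[9.7, 25.3, 0], [0, 0, 0]], [[9.7, 25.3, 0], [0, 0, 0]], [[9.7, 25.3, 0], [0, 0, 0]], [[9.7, 25.3, 0], [0, 0, 0]], [[9.7, 25.3, 0], [0, 0, 0]], [[9.7, 25.3, 0], [0, 0, 0]], [[9.7, 25.3, 0], [0, 0, 0]], [[9.7, 25.3, 0], [0, 0, 0]], [[9.7, 25.3, 0], [0, 0, 0]], [[9.7, 25.3, 0], [0, 0, 0]], [[9.7, 25.3, 0], [0, 0, 0]], [[9.7, 25.3, 0], [0, 0, 0]], [[9.7, 25.3, 0], [0, 0, 0]], [[9.7, 25.3, 0], [0, 0, 0]]]'

```text
time_s: 39.03
eef_pos: [496.4, -166.5, 172.0]
ee_rot: [-0.0, 0.99, -0.139, -0.0]
force: [-0.7, 0.1, -3.5]
grip_width: 0.192
```

Call:
play_rows --motion '[[[9.7, 25.3, 0], [0, 0, 0]], [[9.7, 25.3, 0], [0, 0, 0]], [[5, 12, 0], [0, 0, 0]], [[0, 0, 0], [0, 0, 0]], [[0, 0, 10], [0, 0, 0]], [[0, 0, 10], [0, 0, 0]], [[0, 0, 10], [0, 0, 0]], [[0, 0, 10], [0, 0, 0]], [[0, 0, 0], [0, 0, 0]], [[0, 0, 0], [0, 0, 0]], [[0, 0, 0], [0, 0, 0]], [[0, 0, 0], [0, 0, 0]]]'

```text
time_s: 40.03
eef_pos: [503.6, -231.8, 132.9]
ee_rot: [0.0, 0.99, -0.14, 0.0]
force: [0.4, -0.0, -3.1]
grip_width: 0.186
```

```bash
python3 - <<'E'
from h import *
T=cap('top','t10');S=cap('scene','s10')
s,p,R,y=now();plan([])
dz=p[2]+19.3   # lid rise above counter
for c,im in(('top',T),('scene',S)):
    m=bluemask(im);q,f=fit({c:m},[500,-228,-.28],138,222,8+dz,14+dz);print('lid',c,q.round(3),round(f,3),m.sum())
    cv2.imwrite(f'pics/m{c}.png',m*255)
# tub from empty-hand pictures: board+tub silhouette edges; fit outer-wall cuboid (z 12..92) by edge strength in both cams
T=cv2.imread('pics/t8.png');S=cv2.imread('pics/s8.png')
a=np.hstack([cv2.resize(S[110:260,140:320],(400,333)),cv2.resize(im[90:240,140:320,::-1],(400,333))])
cv2.imwrite('pics/s10c.png',a)
E
```

```text
t40.1 tcp [ 503.5 -231.8  132.8] yaw -16.1 tilt 0.05 F [ 0.4  0.8 -2.9] grip 0.184
lid top [ 5.07859e+02 -2.25561e+02 -2.64000e-01] 0.782 1633
lid scene [ 5.06690e+02 -2.24654e+02 -2.79000e-01] 0.046 3343
```

View pics/s10c.png

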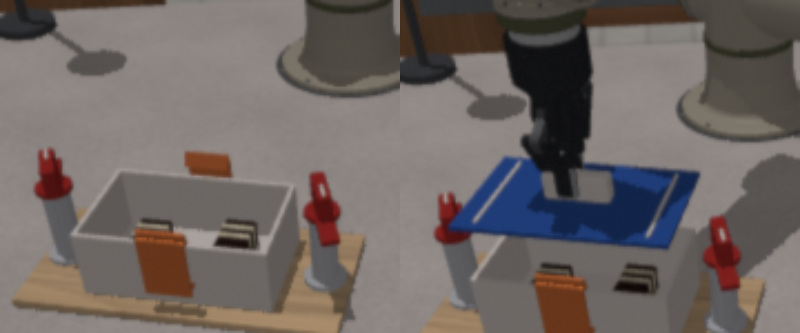

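```bash
cat >> h.py <<'E'
from scipy.ndimage import map_coordinates
def rimfit(cam,im,x0,edges=((126,210),(116,200)),z=92):
    g=cv2.GaussianBlur(im.astype(np.float32),(0,0),.8)
    gx,gy=[cv2.Sobel(g,cv2.CV_32F,*d,ksize=3) for d in((1,0),(0,1))]
    def sc(q):
        c,s=np.cos(q[2]),np.sin(q[2]);tot=0
        for W,L in edges:
            k=np.array([(-W/2,-L/2),(W/2,-L/2),(W/2,L/2),(-W/2,L/2)])@np.array([[c,s],[-s,c]])+q[:2]
            p=np.array([proj(cam,(*v,z)) for v in k])
            for i in range(4):
                a,b=p[i],p[(i+1)%4];n=np.array([b[1]-a[1],a[0]-b[0]]);n/=np.linalg.norm(n)
                t=np.linspace(.05,.95,60);xy=a+(b-a)*t[:,None]
                v=np.array([sum(n[j]*map_coordinates((gx,gy)[j][:,:,ch],[xy[:,1],xy[:,0]],order=1) for j in(0,1)) for ch in range(3)])
                tot+=np.minimum(np.abs(v).max(0),150).mean()
        return -tot
    best=min((minimize(sc,[x0[0]+i,x0[1]+j,x0[2]],method="Nelder-Mead",options=dict(initial_simplex=np.array([[0,0,0],[3,0,0],[0,3,0],[0,0,.02]])+[x0[0]+i,x0[1]+j,x0[2]])) for i in(-5,0,5) for j in(-5,0,5)),key=lambda r:r.fun)
    return best.x,best.fun
E
python3 - <<'E'
from h import *
for c,f in(('top','t8'),('top','t0'),('scene','s8'),('scene','scene0')):
    f='top0' if f=='t0' else f
    q,v=rimfit(c,cv2.imread(f'pics/{f}.png')[:,:,::-1],[502,-226.5,-.278]);print(c,q.round(3),round(v,1))
E
```

```text
top [ 5.00603e+02 -2.23733e+02 -2.89000e-01] -1083.5
top [ 5.00954e+02 -2.23884e+02 -2.91000e-01] -1082.4
scene [ 5.0769e+02 -2.2399e+02 -3.0100e-01] -773.8
scene [ 5.08092e+02 -2.24220e+02 -3.10000e-01] -804.1
```

```bash
python3 - <<'E'
from h import *
for dz in(148,152,156):
  for c,f in(('top','t10'),('scene','s10')):
    q,v=rimfit(c,cv2.imread(f'pics/{f}.png')[:,:,::-1],[506.5,-225,-.279],edges=((138,222),),z=14+dz);print(dz,c,q.round(3),round(v,1))
for c,f in(('top','top0'),('scene','scene0')):
    print(c,rimfit(c,cv2.imread(f'pics/{f}.png')[:,:,::-1],[452,367,.103],edges=((138,222),),z=14))
    for z in(12,):print('board',rimfit(c,cv2.imread(f'pics/{f}.png')[:,:,::-1],[504,-225,-.285],edges=((170,360),),z=z))
E
```

```text
148 top [ 5.07839e+02 -2.25133e+02 -2.53000e-01] -288.5
148 scene [ 5.06064e+02 -2.25848e+02 -2.83000e-01] -561.9
152 top [ 5.03346e+02 -2.25505e+02 -3.07000e-01] -289.6
152 scene [ 5.12955e+02 -2.22838e+02 -2.90000e-01] -563.2
156 top [ 5.02258e+02 -2.24283e+02 -3.16000e-01] -291.1
156 scene [ 5.17512e+02 -2.23558e+02 -2.78000e-01] -563.8
top (array([4.51000000e+02, 3.66000000e+02, 9.63333333e-02]), np.float64(-600.0))
board (array([ 5.00283277e+02, -2.25412747e+02, -2.91135541e-01]), np.float64(-449.8005999712958))
scene (array([4.57905369e+02, 3.64567522e+02, 1.08881735e-01]), np.float64(-598.895036868347))
board (array([ 5.17228201e+02, -2.27180812e+02, -2.90422368e-01]), np.float64(-350.5140110534298))
```

```bash
sed -i 's/,150).mean/,700).mean/' h.py; python3 - <<'E'
from h import *
L=lambda f:cv2.imread(f'pics/{f}.png')[:,:,::-1]
for dz in(148,152,156):
  for c,f in(('top','t10'),('scene','s10')):
    q,v=rimfit(c,L(f),[506.5,-225,-.285],edges=((138,222),),z=14+dz);print(dz,c,q.round(3),round(v,1))
for c,f,g in(('top','top0','t8'),('scene','scene0','s8')):
    print(c,'lid',rimfit(c,L(f),[452,367,.103],edges=((138,222),),z=14)[0].round(3))
    print('board',rimfit(c,L(f),[502,-225,-.285],edges=((170,360),),z=12)[0].round(3))
    for h in(f,g):print('rim',rimfit(c,L(h),[502,-225,-.285])[0].round(3))
E
```

```text
148 top [ 5.06111e+02 -2.25423e+02 -2.81000e-01] -434.6
148 scene [ 5.06309e+02 -2.25262e+02 -2.78000e-01] -848.7
152 top [ 5.05173e+02 -2.24826e+02 -2.81000e-01] -438.3
152 scene [ 5.12147e+02 -2.24478e+02 -2.79000e-01] -896.0
156 top [ 5.04016e+02 -2.24312e+02 -2.81000e-01] -441.3
156 scene [ 5.18152e+02 -2.23726e+02 -2.80000e-01] -906.4
top lid [4.51070e+02 3.67113e+02 1.05000e-01]
board [ 4.99682e+02 -2.25512e+02 -2.92000e-01]
rim [ 5.02433e+02 -2.27377e+02 -2.90000e-01]
rim [ 5.02701e+02 -2.27393e+02 -2.94000e-01]
scene lid [4.57311e+02 3.64190e+02 1.05000e-01]
board [ 5.16389e+02 -2.26949e+02 -2.92000e-01]
rim [ 5.07923e+02 -2.23799e+02 -3.05000e-01]
rim [ 5.02786e+02 -2.27063e+02 -2.70000e-01]
```

```bash
python3 -c "
from h import *
plan([(500.3,-233.5,97,-16.7,10)])"
```

```text
t40.1 tcp [ 503.5 -231.8  132.8] yaw -16.1 tilt 0.05 F [ 0.4  0.8 -2.9] grip 0.184
1 x [[0,0,0],[0,0,0.6]]
4 x [[-0.7, 0.6, 9.0],[0,0,0]]
  -> [ 500.2 -233.3   96.8] -16.7
```

Call:
play_rows --motion '[[[-0.7, 0.6, 9], [0, 0, 0.6]], [[-0.7, 0.6, 9], [0, 0, 0]], [[-0.7, 0.6, 9], [0, 0, 0]], [[-0.7, 0.6, 9], [0, 0, 0]], [[0, 0, 0], [0, 0, 0]], [[0, 0, 0], [0, 0, 0]], [[0, 0, 0], [0, 0, 0]]]'

```text
time_s: 40.72
eef_pos: [500.1, -233.4, 96.6]
ee_rot: [0.0, 0.989, -0.145, 0.0]
force: [0.2, 0.4, -3.5]
grip_width: 0.188
```

```bash
python3 - <<'E'
from h import *
T=cap('top','t11');S=cap('scene','s11');plan([])
s,p,R,y=now();z=14+p[2]+19.3
for c,im in(('top',T),('scene',S)):
    for d in(-3,0,3):
        q,v=rimfit(c,im,[502,-227,-.29],edges=((138,222),),z=z+d);print(c,d,q.round(3),round(v,1))
crop(S,160,120,300,250,5,'s11c')
E
```

```text
t40.8 tcp [ 500.2 -233.4   96.9] yaw -16.7 tilt 0.06 F [-0.  -0.1 -2.2] grip 0.187
top -3 [ 5.02551e+02 -2.26745e+02 -2.90000e-01] -428.8
top 0 [ 5.01921e+02 -2.26308e+02 -2.89000e-01] -429.9
top 3 [ 5.01005e+02 -2.25878e+02 -2.92000e-01] -430.6
scene -3 [ 5.04026e+02 -2.26403e+02 -2.83000e-01] -788.5
scene 0 [ 5.08649e+02 -2.25960e+02 -2.82000e-01] -810.3
scene 3 [ 5.12788e+02 -2.25394e+02 -2.86000e-01] -816.3
```

View pics/s11c.png

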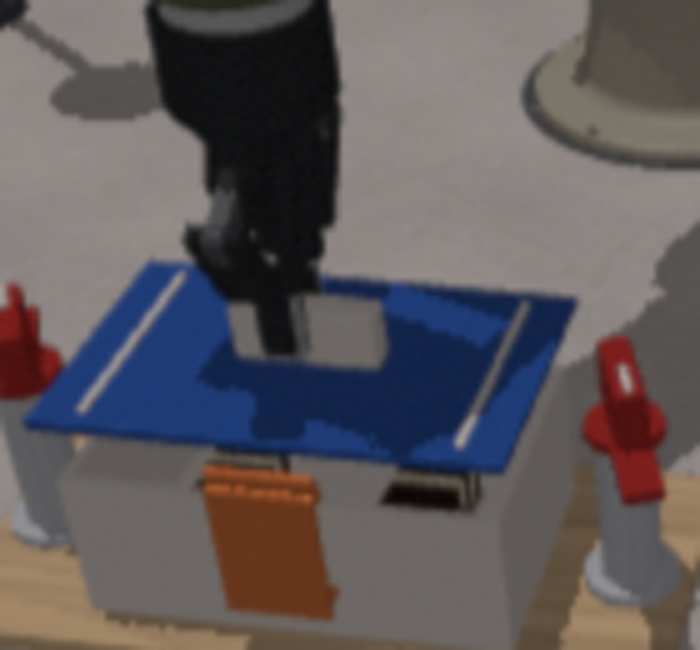

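The lid is level over the tub, within about 1 mm of the tub centre in the top view. I'll nudge it and lower it, watching the force.

Call:
play_rows --motion '[[[0.6, 0.6, 3], [0, 0, 0]], [[0, 0, 3], [0, 0, 0]], [[0, 0, 3], [0, 0, 0]], [[0, 0, 3], [0, 0, 0]], [[0, 0, 2], [0, 0, 0]], [[0, 0, 2], [0, 0, 0]], [[0, 0, 0], [0, 0, 0]]]'

```text
time_s: 41.4
eef_pos: [500.3, -234.0, 80.1]
ee_rot: [-0.0, 0.989, -0.145, -0.0]
force: [-0.4, 0.1, -3.1]
grip_width: 0.184
```

Call:
play_rows --motion '[[[0, 0, 2], [0, 0, 0]], [[0, 0, 2], [0, 0, 0]], [[0, 0, 0], [0, 0, 0]]]'

```text
time_s: 41.65
eef_pos: [500.4, -234.1, 76.3]
ee_rot: [0.0, 0.989, -0.145, 0.0]
force: [0.4, -1.2, -1.0]
grip_width: 0.186
```

Call:
play_rows --motion '[[[0, 0, 2], [0, 0, 0]], [[0, 0, 2], [0, 0, 0]], [[0, 0, 0], [0, 0, 0]]]'

```text
time_s: 41.9
eef_pos: [500.2, -233.9, 72.0]
ee_rot: [-0.0, 0.989, -0.145, -0.0]
force: [1.1, -0.4, -1.5]
grip_width: 0.183
```

Call:
play_rows --motion '[[[0, 0, 2], [0, 0, 0]], [[0, 0, 2], [0, 0, 0]], [[0, 0, 0], [0, 0, 0]]]'

```text
time_s: 42.15
eef_pos: [500.1, -233.8, 67.8]
ee_rot: [-0.0, 0.989, -0.145, -0.0]
force: [0.2, 0.7, -3.3]
grip_width: 0.186
```

Call:
play_rows --motion '[[[0, 0, 2], [0, 0, 0]], [[0, 0, 0], [0, 0, 0]]]'

```text
time_s: 42.32
eef_pos: [500.0, -233.7, 65.7]
ee_rot: [-0.0, 0.989, -0.145, -0.001]
force: [0.1, -0.2, -3.5]
grip_width: 0.189
```

Call:
play_rows --motion '[[[0, 0, 1], [0, 0, 0]], [[0, 0, 1], [0, 0, 0]], [[0, 0, 0], [0, 0, 0]]]'

```text
time_s: 42.57
eef_pos: [500.3, -233.9, 64.7]
ee_rot: [-0.0, 0.989, -0.145, -0.0]
force: [-2.0, 1.1, 2.7]
grip_width: 0.187
```

```bash
python3 - <<'E'
from h import *
T=cap('top','t12');S=cap('scene','s12');plan([])
s,p,R,y=now();z=14+p[2]+19.3
print(z,rimfit('top',T,[502,-227,-.29],edges=((138,222),),z=z)[0].round(3))
E
```

```text
t42.7 tcp [ 500.3 -233.9   64.7] yaw -16.7 tilt 0.01 F [-2.8  2.6  3.6] grip 0.185
98.01950463669112 [ 5.02004e+02 -2.26981e+02 -2.89000e-01]
```

Call:
play_rows --motion '[[[0, 0, 1], [0, 0, 0]], [[0, 0, 1], [0, 0, 0]], [[0, 0, 0], [0, 0, 0]]]'

```text
time_s: 42.92
eef_pos: [500.3, -234.0, 64.7]
ee_rot: [0.0, 0.989, -0.145, 0.0]
force: [-10.3, 6.0, 20.3]
grip_width: 0.19
```

```bash
python3 - <<'E'
from h import *
S=cap('scene','s13');T=cap('top','t13');plan([])
print(ctrl.sense()['wrist_torque'].round(2))
a=np.hstack([cv2.resize(S[140:250,160:300],(480,377),interpolation=cv2.INTER_CUBIC),cv2.resize(T[155:265,340:450],(320,377),interpolation=cv2.INTER_CUBIC)])
cv2.imwrite('pics/s13c.png',a[:,:,::-1])
E
```

```text
t43.0 tcp [ 500.3 -234.    64.7] yaw -16.7 tilt 0.04 F [-9.3  6.4 21.3] grip 0.185
[ 0.98  1.65 -0.05]
```

View pics/s13c.png

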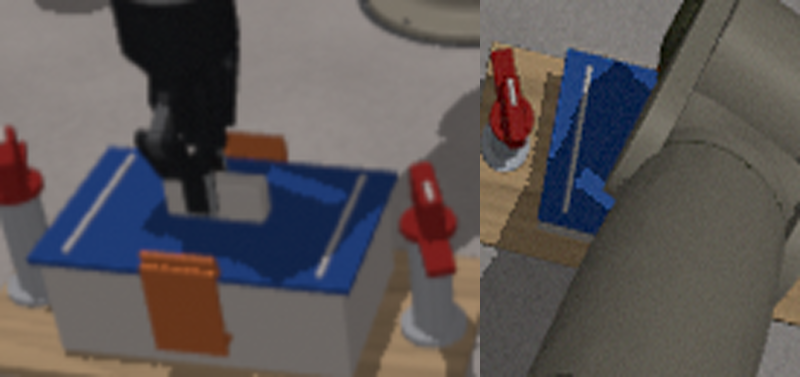

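It stopped hard at exactly the predicted seated height (64.7). The force dip at 76–72 mm was the clips passing, and the picture shows the near clip nose over the plate edge. Relax and release.

Call:
play_rows --motion '[[[0, 0, -2], [0, 0, 0]], [[0, 0, 0], [0, 0, 0]], [[0, 0, 0], [0, 0, 0]]]'

```text
time_s: 43.27
eef_pos: [500.6, -234.1, 64.7]
ee_rot: [0.0, 0.989, -0.145, 0.0]
force: [-2.0, 1.6, 5.1]
grip_width: 0.187
```

Call:
play_rows --motion '[[[0, 0, 0], [0, 0, 0]], [[0, 0, 0], [0, 0, 0]], [[0, 0, 0], [0, 0, 0]], [[0, 0, 0], [0, 0, 0]], [[0, 0, 0], [0, 0, 0]], [[0, 0, 0], [0, 0, 0]], [[0, 0, -10], [0, 0, 0]], [[0, 0, -20], [0, 0, 0]], [[0, 0, -30], [0, 0, 0]], [[0, 0, -30], [0, 0, 0]], [[0, 0, -30], [0, 0, 0]], [[0, -40, 0], [0, 0, 0]], [[0, -40, 0], [0, 0, 0]], [[0, -40, 0], [0, 0, 0]], [[0, -40, 0], [0, 0, 0]], [[0, -40, 0], [0, 0, 0]], [[0, -40, 0], [0, 0, 0]], [[0, -40, 0], [0, 0, 0]], [[0, 0, 0], [0, 0, 0]]]' --fingers 40

```text
time_s: 44.85
eef_pos: [581.6, 40.3, 185.1]
ee_rot: [-0.001, 0.99, -0.142, 0.0]
force: [-0.0, 0.4, 0.2]
grip_width: 0.472
```

```bash
python3 - <<'E'
from h import *
T=cap('top','t14');S=cap('scene','s14');plan([])
for c,im in(('top',T),('scene',S)):
  for z in (95,98,102,106):
    q,v=rimfit(c,im,[502,-227,-.29],edges=((138,222),),z=z);print(c,z,q.round(3),round(v,1))
a=np.hstack([cv2.resize(S[140:250,150:310],(400,275),interpolation=cv2.INTER_CUBIC),cv2.resize(T[155:265,325:485],(400,275),interpolation=cv2.INTER_CUBIC)])
cv2.imwrite('pics/s14c.png',cv2.resize(a,None,fx=1,fy=1)[:,:,::-1])
E
```

```text
t45.0 tcp [580.9  35.3 184.9] yaw -16.6 tilt 0.03 F [ 0.  -0.7 -0.4] grip 0.470
top 95 [ 5.03208e+02 -2.27737e+02 -2.92000e-01] -931.5
top 98 [ 5.02542e+02 -2.27029e+02 -2.92000e-01] -923.7
top 102 [ 5.01773e+02 -2.26156e+02 -2.92000e-01] -902.7
top 106 [ 5.00956e+02 -2.25222e+02 -2.92000e-01] -870.1
scene 95 [ 5.03890e+02 -2.26718e+02 -2.93000e-01] -790.7
scene 98 [ 5.08085e+02 -2.26219e+02 -2.92000e-01] -813.6
scene 102 [ 5.13577e+02 -2.25558e+02 -2.92000e-01] -822.7
scene 106 [ 5.19181e+02 -2.24839e+02 -2.90000e-01] -806.7
```

View pics/s14c.png

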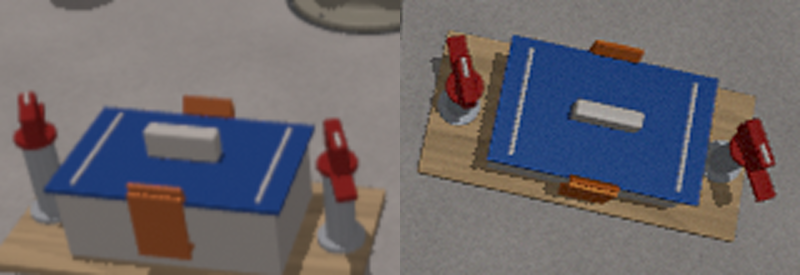

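The lid is level, fitted at (502.5, -227.0) against the tub at (502.5, -227.2), with both clip noses over its edges. Picture budget is used up, so the knobs go by numeric fits.

```bash
cat >> h.py <<'E'
C=np.array([502.5,-227.2]);A=-.292;Y=np.array([-np.sin(A),np.cos(A)])
KN={'left':C+150*Y,'right':C-150*Y}
def knobfit(cam,im,side):
    g=im.astype(int);m=((g[:,:,0]>g[:,:,1]*2+25)&(g[:,:,0]>g[:,:,2]*2+25)).astype(np.uint8)
    c=KN[side];u=proj(cam,(*c,115)).astype(int);r=34;x0,y0=u-r
    sub=m[y0:y0+2*r,x0:x0+2*r].astype(float)
    def draw(q):
        o=np.zeros((2*r*4,2*r*4),np.uint8);k=np.array([np.cos(q[2]),np.sin(q[2])]);n=np.array([-k[1],k[0]])
        for pts in([(*(c+q[:2]+a*k+b*n),z) for a in(-25,25) for b in(-8,8) for z in(109,141)],[(*(c+q[:2]+a*k+b*n),z) for a in(0,55) for b in(-7,7) for z in(101,109)],
                   [(*(c+q[:2]+14*np.array([np.cos(t),np.sin(t)])),z) for t in np.linspace(0,6.28,13) for z in(101,109)]):
            p=(np.array([proj(cam,v) for v in pts])-[x0,y0]+.5)*4-.5
            cv2.fillConvexPoly(o,cv2.convexHull(np.round(p).astype(np.int32)),255)
        return cv2.resize(o,(2*r,2*r),interpolation=cv2.INTER_AREA)/255.
    f=lambda q:np.abs(draw(q)-sub).sum()/max(sub.sum(),1)+.002*(q[0]**2+q[1]**2)/10
    a0=min(np.radians(range(-180,180,6)),key=lambda a:f((0,0,a)))
    b=minimize(f,(0,0,a0),method="Nelder-Mead",options=dict(initial_simplex=np.array([[0,0,0],[4,0,0],[0,4,0],[0,0,.15]])+[0,0,a0]))
    end=A+(-np.pi/2 if side=='left' else np.pi/2);v=2.4-((b.x[2]-end+.6)%(2*np.pi)-.6)
    return (c+b.x[:2]).round(1),round(np.degrees(b.x[2]),1),'v=%.2f'%v,round(b.fun,3)
E
python3 - <<'E'
from h import *
print(KN)
for c,f in(('top','t14'),('scene','s14')):
    im=cv2.imread(f'pics/{f}.png')[:,:,::-1]
    for s in KN: print(c,s,knobfit(c,im,s))
plan([(*KN['left'],150,94)])
E
```

```text
{'left': array([545.68022095, -83.54949176]), 'right': array([ 459.31977905, -370.85050824])}
top left (array([546.7, -82.2]), np.float64(4.1), 'v=0.47', np.float64(0.374))
top right (array([ 459.3, -369. ]), np.float64(-165.3), 'v=0.28', np.float64(0.257))
scene left (array([548.4, -83.1]), np.float64(4.2), 'v=0.46', np.float64(0.374))
scene right (array([ 463.2, -369. ]), np.float64(-165.7), 'v=0.29', np.float64(0.301))
t45.0 tcp [580.9  35.3 184.9] yaw -16.6 tilt 0.03 F [ 0.  -0.7 -0.4] grip 0.470
18 x [[0,0,0],[0,0,-6.1]]
5 x [[-23.3, -8.4, 7.0],[0,0,0]]
  -> [545.6 -83.3 149.9] 93.2
```

Call:
play_rows --motion '[[[0, 0, 0], [0, 0, -6.1]], [[0, 0, 0], [0, 0, -6.1]], [[0, 0, 0], [0, 0, -6.1]], [[0, 0, 0], [0, 0, -6.1]], [[0, 0, 0], [0, 0, -6.1]], [[0, 0, 0], [0, 0, -6.1]], [[0, 0, 0], [0, 0, -6.1]], [[0, 0, 0], [0, 0, -6.1]], [[0, 0, 0], [0, 0, -6.1]], [[0, 0, 0], [0, 0, -6.1]], [[0, 0, 0], [0, 0, -6.1]], [[0, 0, 0], [0, 0, -6.1]], [[0, 0, 0], [0, 0, -6.1]], [[0, 0, 0], [0, 0, -6.1]], [[0, 0, 0], [0, 0, -6.1]], [[0, 0, 0], [0, 0, -6.1]], [[0, 0, 0], [0, 0, -6.1]], [[0, 0, 0], [0, 0, -7]]]' --fingers 40

```text
time_s: 46.45
eef_pos: [580.7, 32.5, 185.0]
ee_rot: [0.0, 0.681, 0.732, -0.0]
force: [-0.4, 0.3, -0.1]
grip_width: 0.469
```

Call:
play_rows --motion '[[[-24, -8, 7], [0, 0, 0]], [[-24, -8, 7], [0, 0, 0]], [[-24, -8, 7], [0, 0, 0]], [[-24, -8, 7], [0, 0, 0]], [[-22, -8, 7], [0, 0, 0]], [[0, 0, 0], [0, 0, 0]], [[0, 0, 0], [0, 0, 0]], [[0, 0, 0], [0, 0, 0]]]'

```text
time_s: 47.12
eef_pos: [549.2, -86.7, 150.0]
ee_rot: [0.0, 0.682, 0.731, 0.0]
force: [0.1, -0.1, 0.4]
grip_width: 0.468
```

```bash
python3 -c "
from h import *
plan([(546.3,-83,84,94.1,10)])"
```

```text
t47.1 tcp [549.2 -86.7 150. ] yaw 93.9 tilt 0.04 F [ 0.1 -0.1  0.4] grip 0.468
7 x [[0.6, -0.4, 9.4],[0,0,0]]
  -> [546.1 -82.7  84.2] 93.9
```

Descend in two parts with force checks, then close gently.

Call:
play_rows --motion '[[[1.3, -1, 9], [0, 0, 0]], [[1.3, -1, 9], [0, 0, 0]], [[1.3, -1, 9], [0, 0, 0]], [[0, 0, 9], [0, 0, 0]], [[0, 0, 9], [0, 0, 0]], [[0, 0, 6], [0, 0, 0]], [[0, 0, 5], [0, 0, 0]], [[0, 0, 5], [0, 0, 0]], [[0, 0, 5], [0, 0, 0]], [[0, 0, 0], [0, 0, 0]], [[0, 0, 0], [0, 0, 0]]]'

```text
time_s: 48.03
eef_pos: [545.9, -82.6, 83.3]
ee_rot: [-0.0, 0.682, 0.731, -0.0]
force: [-0.5, 0.1, -0.9]
grip_width: 0.469
```

Call:
play_rows --motion '[[[0, 0, 0], [0, 0, 0]], [[0, 0, 0], [0, 0, 0]], [[0, 0, 0], [0, 0, 0]], [[0, 0, 0], [0, 0, 0]], [[0, 0, 0], [0, 0, 0]], [[0, 0, 0], [0, 0, 0]], [[0, 0, 0], [0, 0, 0]], [[0, 0, 0], [0, 0, 0]]]' --fingers 2 --squeeze 30

```text
time_s: 48.7
eef_pos: [546.1, -83.9, 84.1]
ee_rot: [0.001, 0.682, 0.731, -0.0]
force: [-1.5, -6.4, 1.3]
grip_width: 0.181
```

```bash
python3 -c "
from h import *
plan([]);print(ctrl.sense()['wrist_torque'].round(2))"
```

```text
t48.7 tcp [546.1 -83.9  84.1] yaw 94.0 tilt 0.13 F [-1.5 -6.4  1.3] grip 0.181
[-0.7   0.24  0.08]
```

Call:
play_rows --motion '[[[-1.3, 0, 0], [0, 0, 0]], [[0, 0, 0], [0, 0, 3]], [[0, 0, 0], [0, 0, 5]], [[0, 0, 0], [0, 0, 5]], [[0, 0, 0], [0, 0, 5]], [[0, 0, 0], [0, 0, 5]], [[0, 0, 0], [0, 0, 5]], [[0, 0, 0], [0, 0, 5]], [[0, 0, 0], [0, 0, 5]], [[0, 0, 0], [0, 0, 0]], [[0, 0, 0], [0, 0, 0]]]'

```text
time_s: 49.62
eef_pos: [546.1, -84.3, 84.0]
ee_rot: [0.0, 0.882, 0.471, 0.0]
force: [-3.3, -2.1, 5.3]
grip_width: 0.177
```

```bash
python3 -c "
from h import *
plan([]);print(ctrl.sense()['wrist_torque'].round(2),ctrl.sense()['joints'].round(2))
for c in('top','scene'):
  im=cap(c,'k1'+c)
  for s in KN:print(c,knobfit(c,im,s))"
```

```text
t49.6 tcp [546.1 -84.3  84. ] yaw 56.1 tilt 0.05 F [-3.3 -2.1  5.3] grip 0.177
[-0.24  0.47 -0.04] [-0.36  0.48  1.56 -0.    1.11 -1.34]
top (array([547.2, -83.9]), np.float64(-20.2), 'v=0.89', np.float64(213.259))
top (array([ 459.3, -369. ]), np.float64(-165.3), 'v=0.28', np.float64(0.238))
scene (array([546.2, -81.1]), np.float64(-34.3), 'v=1.14', np.float64(0.948))
scene (array([ 463.2, -369. ]), np.float64(-165.7), 'v=0.29', np.float64(0.297))
```

Call:
play_rows --motion '[[[0, 0, 0], [0, 0, 5]], [[0, 0, 0], [0, 0, 5]], [[0, 0, 0], [0, 0, 5]], [[0, 0, 0], [0, 0, 5]], [[0, 0, 0], [0, 0, 5]], [[0, 0, 0], [0, 0, 5]], [[0, 0, 0], [0, 0, 5]], [[0, 0, 0], [0, 0, 5]], [[0, 0, 0], [0, 0, 5]], [[0, 0, 0], [0, 0, 5]], [[0, 0, 0], [0, 0, 5]], [[0, 0, 0], [0, 0, 5]], [[0, 0, 0], [0, 0, 5]], [[0, 0, 0], [0, 0, 4]], [[0, 0, 0], [0, 0, 2]], [[0, 0, 0], [0, 0, 0]], [[0, 0, 0], [0, 0, 0]]]'

```text
time_s: 51.13
eef_pos: [545.5, -84.7, 84.0]
ee_rot: [0.001, 0.992, -0.129, -0.0]
force: [-6.6, -3.9, 6.2]
grip_width: 0.175
```

```bash
python3 -c "
from h import *
plan([]);print(ctrl.sense()['wrist_torque'].round(2),ctrl.sense()['joints'].round(2))"
```

```text
t51.1 tcp [545.5 -84.7  84. ] yaw -14.8 tilt 0.09 F [-6.6 -3.9  6.2] grip 0.175
[-0.76  0.97 -0.05] [-0.37  0.48  1.56 -0.    1.11 -0.11]
```

Call:
play_rows --motion '[[[-0.8, 0.5, 0], [0, 0, 2]], [[0, 0, 0], [0, 0, 1]], [[0, 0, 0], [0, 0, 0]]]'

```text
time_s: 51.38
eef_pos: [545.5, -84.7, 84.1]
ee_rot: [0.001, 0.988, -0.155, 0.001]
force: [-2.0, -2.8, 5.5]
grip_width: 0.178
```

```bash
python3 -c "
from h import *
plan([]);print(ctrl.sense()['wrist_torque'].round(2))"
```

```text
t51.4 tcp [545.5 -84.7  84.1] yaw -17.8 tilt 0.11 F [-2.  -2.8  5.5] grip 0.178
[-0.58  0.23  0.67]
```

End stop reached (torque jumped to 0.67). Release and go to the right knob.

Call:
play_rows --motion '[[[0, 0, 0], [0, 0, -1]], [[0, 0, 0], [0, 0, 0]], [[0, 0, 0], [0, 0, 0]], [[0, 0, 0], [0, 0, 0]], [[0, 0, 0], [0, 0, 0]], [[0, 0, 0], [0, 0, 0]], [[0, 0, -10], [0, 0, 0]], [[0, 0, -20], [0, 0, 0]], [[0, 0, -25], [0, 0, 0]], [[0, 0, -15], [0, 0, 0]], [[0, 0, 0], [0, 0, 6.4]], [[0, 0, 0], [0, 0, 6.4]], [[0, 0, 0], [0, 0, 6.4]], [[0, 0, 0], [0, 0, 6.4]], [[0, 0, 0], [0, 0, 6.4]], [[0, 0, 0], [0, 0, 6.4]], [[0, 0, 0], [0, 0, 6.4]], [[0, 0, 0], [0, 0, 6.4]], [[0, 0, 0], [0, 0, 6.4]], [[0, 0, 0], [0, 0, 0]]]' --fingers 40

```text
time_s: 53.05
eef_pos: [545.2, -84.2, 154.2]
ee_rot: [-0.0, 0.794, -0.608, 0.0]
force: [-0.4, 0.1, 0.1]
grip_width: 0.468
```

```bash
python3 -c "
from h import *
plan([(460.3,-370.5,150,-75.4,25),(460.3,-370.5,84,-75.4,9)])"
```

```text
t53.0 tcp [545.2 -84.2 154.2] yaw -74.8 tilt 0.04 F [-0.4  0.1  0.1] grip 0.468
1 x [[0,0,0],[0,0,0.6]]
12 x [[21.3, 12.9, 0.3],[0,0,0]]
  -> [ 459.7 -370.5  150.6] -75.4
8 x [[0.0, -0.1, 8.3],[0,0,0]]
  -> [ 460.5 -370.3   84.2] -75.4
```

Call:
play_rows --motion '[[[0, 0, 0], [0, 0, 0.6]], [[21.3, 13, 0], [0, 0, 0]], [[21.3, 13, 0], [0, 0, 0]], [[21.3, 13, 0], [0, 0, 0]], [[21.3, 13, 0], [0, 0, 0]], [[21.3, 13, 0], [0, 0, 0]], [[21.3, 13, 0], [0, 0, 0]], [[21.3, 13, 0], [0, 0, 0]], [[21.3, 13, 0], [0, 0, 0]], [[21.3, 13, 0], [0, 0, 0]], [[21.3, 13, 0], [0, 0, 0]], [[21.3, 13, 0], [0, 0, 0]], [[21.3, 12.5, 0], [0, 0, 0]], [[0, 0, 0], [0, 0, 0]], [[0, 0, 0], [0, 0, 0]], [[0, 0, 0], [0, 0, 0]]]'

```text
time_s: 54.38
eef_pos: [460.2, -370.5, 153.5]
ee_rot: [-0.0, 0.793, -0.61, -0.0]
force: [1.2, 0.3, 0.2]
grip_width: 0.467
```

```bash
python3 -c "
from h import *
im=cap('scene','k2');print(knobfit('scene',im,'left'),knobfit('scene',im,'right'))
im=cap('top','k2t');print(knobfit('top',im,'left'))
plan([(460.3,-370.5,84,-75.4,9)])"
```

```text
(array([550.5, -83.7]), np.float64(-111.8), 'v=2.49', np.float64(0.259)) (array([ 462.2, -368.9]), np.float64(-163.6), 'v=0.25', np.float64(0.373))
(array([544.5, -84.6]), np.float64(-105.0), 'v=2.37', np.float64(0.271))
t54.5 tcp [ 460.4 -370.1  153.6] yaw -75.1 tilt 0.01 F [-0.3 -0.8  0.8] grip 0.472
1 x [[0,0,0],[0,0,0.3]]
8 x [[0.0, 0.0, 8.7],[0,0,0]]
  -> [ 460.4 -370.1   84. ] -75.4
```

Call:
play_rows --motion '[[[0, 0, 9], [0, 0, 0]], [[0, 0, 9], [0, 0, 0]], [[0, 0, 9], [0, 0, 0]], [[0, 0, 9], [0, 0, 0]], [[0, 0, 9], [0, 0, 0]], [[0, 0, 9], [0, 0, 0]], [[0, 0, 6], [0, 0, 0]], [[0, 0, 5], [0, 0, 0]], [[0, 0, 5], [0, 0, 0]], [[0, 0, 0], [0, 0, 0]]]'

```text
time_s: 55.32
eef_pos: [459.7, -370.7, 82.4]
ee_rot: [-0.0, 0.792, -0.61, -0.001]
force: [0.6, 0.8, -0.6]
grip_width: 0.468
```

Call:
play_rows --motion '[[[0, 0, 0], [0, 0, 0]], [[0, 0, 0], [0, 0, 0]], [[0, 0, 0], [0, 0, 0]], [[0, 0, 0], [0, 0, 0]], [[0, 0, 0], [0, 0, 0]], [[0, 0, 0], [0, 0, 0]], [[0, 0, 0], [0, 0, 0]], [[0, 0, 0], [0, 0, 0]]]' --fingers 2 --squeeze 30

```text
time_s: 55.98
eef_pos: [460.3, -371.4, 83.9]
ee_rot: [0.0, 0.792, -0.61, 0.001]
force: [1.5, -1.7, 5.0]
grip_width: 0.173
```

```bash
python3 -c "
from h import *
plan([]);print(ctrl.sense()['wrist_torque'].round(2),ctrl.sense()['joints'].round(2))"
```

```text
t56.0 tcp [ 460.3 -371.4   83.9] yaw -75.2 tilt 0.09 F [ 1.5 -1.7  5. ] grip 0.173
[-0.25 -0.34 -0.08] [-0.88  0.56  1.43  0.    1.16  0.44]
```

Call:
play_rows --motion '[[[0, 0, 0], [0, 0, 3]], [[0, 0, 0], [0, 0, 5]], [[0, 0, 0], [0, 0, 5]], [[0, 0, 0], [0, 0, 5]], [[0, 0, 0], [0, 0, 5]], [[0, 0, 0], [0, 0, 5]], [[0, 0, 0], [0, 0, 5]], [[0, 0, 0], [0, 0, 5]], [[0, 0, 0], [0, 0, 5]], [[0, 0, 0], [0, 0, 5]], [[0, 0, 0], [0, 0, 0]]]'

```text
time_s: 56.9
eef_pos: [460.2, -371.9, 83.9]
ee_rot: [-0.0, -0.474, 0.88, -0.001]
force: [2.1, -5.0, 3.2]
grip_width: 0.178
```

Call:
play_rows --motion '[[[0, 0, 0], [0, 0, 5]], [[0, 0, 0], [0, 0, 5]], [[0, 0, 0], [0, 0, 5]], [[0, 0, 0], [0, 0, 5]], [[0, 0, 0], [0, 0, 5]], [[0, 0, 0], [0, 0, 5]], [[0, 0, 0], [0, 0, 5]], [[0, 0, 0], [0, 0, 5]], [[0, 0, 0], [0, 0, 5]], [[0, 0, 0], [0, 0, 5]], [[0, 0, 0], [0, 0, 5]], [[0, 0, 0], [0, 0, 5]], [[0, 0, 0], [0, 0, 5]], [[0, 0, 0], [0, 0, 4]], [[0, 0, 0], [0, 0, 2]], [[0, 0, 0], [0, 0, 0]], [[0, 0, 0], [0, 0, 0]]]'

```text
time_s: 58.32
eef_pos: [459.5, -372.1, 83.9]
ee_rot: [-0.0, 0.122, 0.992, -0.001]
force: [-0.8, -6.1, 4.4]
grip_width: 0.178
```

```bash
python3 -c "
from h import *
plan([]);print(ctrl.sense()['wrist_torque'].round(2),ctrl.sense()['joints'].round(2))"
```

```text
t58.3 tcp [ 459.5 -372.1   83.9] yaw 165.9 tilt 0.13 F [-0.8 -6.1  4.4] grip 0.178
[-0.99  0.33 -0.  ] [-0.88  0.56  1.43 -0.    1.16  2.51]
```

Yaw is 165.9 and the stop is expected near 163. A little more.

Call:
play_rows --motion '[[[0, 0, 0], [0, 0, 2]], [[0, 0, 0], [0, 0, 1.5]], [[0, 0, 0], [0, 0, 0]]]'

```text
time_s: 58.57
eef_pos: [459.6, -372.0, 83.9]
ee_rot: [-0.0, 0.152, 0.988, -0.001]
force: [-1.6, -4.7, 5.3]
grip_width: 0.175
```

```bash
python3 -c "
from h import *
plan([]);print(ctrl.sense()['wrist_torque'].round(2),ctrl.sense()['joints'].round(2))"
```

```text
t58.6 tcp [ 459.6 -372.    83.9] yaw 162.5 tilt 0.14 F [-1.6 -4.7  5.3] grip 0.175
[-0.92  0.36  0.68] [-0.88  0.56  1.43 -0.    1.16  2.57]
```

Stop reached (0.68 N m again). Release, lift clear and verify.

Call:
play_rows --motion '[[[0, 0, 0], [0, 0, -1]], [[0, 0, 0], [0, 0, 0]], [[0, 0, 0], [0, 0, 0]], [[0, 0, 0], [0, 0, 0]], [[0, 0, 0], [0, 0, 0]], [[0, 0, 0], [0, 0, 0]], [[0, 0, -10], [0, 0, 0]], [[0, 0, -25], [0, 0, 0]], [[0, 0, -30], [0, 0, 0]], [[0, 0, -30], [0, 0, 0]], [[-20, -20, -10], [0, 0, 0]], [[-20, -20, 0], [0, 0, 0]], [[0, 0, 0], [0, 0, 0]], [[0, 0, 0], [0, 0, 0]], [[0, 0, 0], [0, 0, 0]]]' --fingers 40

```text
time_s: 59.82
eef_pos: [486.6, -420.3, 188.5]
ee_rot: [-0.0, 0.145, 0.989, 0.0]
force: [0.2, 0.2, -0.2]
grip_width: 0.467
```

```bash
python3 - <<'E'
from h import *
plan([])
T=cap('top','e');S=cap('scene','es')
for s in KN: print(s,knobfit('top',T,s),knobfit('scene',S,s))
print('lid',rimfit('top',T,[502,-227,-.29],edges=((138,222),),z=98),rimfit('scene',S,[502,-227,-.29],edges=((138,222),),z=95))
for c,now_,then in(('top',T,'t14'),('scene',S,'s14')):
    o=cv2.imread(f'pics/{then}.png')[:,:,::-1].astype(int);hsv=lambda i:(i[:,:,0]>i[:,:,2]*1.8)&(i[:,:,0]>i[:,:,1]*1.5)&(i[:,:,1]>i[:,:,2]*1.25)&(i[:,:,0]>90)
    for nm,im in((then,o),('end',now_.astype(int))):
        n,l,st,ce=cv2.connectedComponentsWithStats(hsv(im).astype(np.uint8));print(c,nm,[(int(st[i,4]),ce[i].round(1).tolist()) for i in range(1,n) if st[i,4]>15])
E
```

```text
t59.8 tcp [ 486.6 -420.3  188.5] yaw 163.3 tilt 0.04 F [ 0.2  0.2 -0.2] grip 0.467
left (array([544.7, -84.1]), np.float64(-105.4), 'v=2.38', np.float64(0.261)) (array([550.9, -84.6]), np.float64(-113.3), 'v=2.52', np.float64(0.252))
right (array([ 459.6, -369.5]), np.float64(73.0), 'v=2.41', np.float64(0.534)) (array([ 461.4, -372.9]), np.float64(70.5), 'v=2.45', np.float64(0.36))
lid (array([ 5.02462806e+02, -2.27034774e+02, -2.93842552e-01]), np.float64(-725.3611087795098)) (array([ 5.04188055e+02, -2.27186547e+02, -2.91459728e-01]), np.float64(-696.8992964267211))
top t14 [(100, [412.0, 175.0]), (93, [402.2, 229.2])]
top end [(102, [411.9, 175.0]), (72, [400.7, 228.9])]
scene s14 [(124, [232.8, 182.2]), (589, [213.2, 228.3])]
scene end [(119, [233.2, 182.2]), (590, [213.2, 228.2])]
```

```bash
python3 - <<'E'
from h import *
h=lambda i:(i[:,:,0]>i[:,:,2]*1.8)&(i[:,:,0]>i[:,:,1]*1.5)&(i[:,:,1]>i[:,:,2]*1.25)&(i[:,:,0]>90)
for f in('top0','scene0'):
    n,l,st,ce=cv2.connectedComponentsWithStats(h(cv2.imread(f'pics/{f}.png')[:,:,::-1].astype(int)).astype(np.uint8));print(f,[(int(st[i,4]),st[i,:4].tolist(),ce[i].round(1).tolist()) for i in range(1,n) if st[i,4]>15])
for f in('t14','s14'):
    n,l,st,ce=cv2.connectedComponentsWithStats(h(cv2.imread(f'pics/{f}.png')[:,:,::-1].astype(int)).astype(np.uint8));print(f,[(int(st[i,4]),st[i,:4].tolist()) for i in range(1,n) if st[i,4]>15])
# bystander check: changes start -> end outside the job area
for a,b in(('scene0','es'),('top0','e')):
    d=np.abs(cv2.imread(f'pics/{a}.png').astype(int)-cv2.imread(f'pics/{b}.png')).max(2)>50
    for nm,p in(('cup_a',P('top',(264,205),25)),('cup_b',P('top',(195,150),35)),('bangles',P('top',(284,120),20)),('coasters',P('top',(244,123),14))):
        u=proj('scene' if a[0]=='s' else 'top',p).astype(int);print(a,nm,u,int(d[u[1]-14:u[1]+14,u[0]-14:u[0]+14].sum()))
E
```

```text
top0 [(41, [349, 169, 10, 26], [353.6, 181.1]), (104, [403, 171, 19, 9], [412.1, 175.1]), (83, [392, 226, 21, 8], [402.3, 229.3])]
scene0 [(182, [223, 179, 21, 11], [233.3, 183.7]), (592, [201, 214, 26, 30], [213.2, 228.2])]
t14 [(100, [403, 171, 19, 9]), (93, [392, 225, 21, 9])]
s14 [(124, [223, 179, 21, 8]), (589, [201, 214, 26, 30])]
scene0 cup_a [377 219] 28
scene0 cup_b [478 255] 0
scene0 bangles [377 300] 0
scene0 coasters [432 296] 0
top0 cup_a [263 204] 0
top0 cup_b [194 149] 0
top0 bangles [284 119] 0
top0 coasters [244 122] 0
```

Clips sit where they did at rest, the bystanders have not moved, and the gripper is clear. Handing in.

```bash
python3 -c "
from rig import ctrl
print(ctrl.finish_job())"
```

```text
the job is handed in; nothing more can be done
None
```

The job is handed in at about 60 s of robot time. The hand-in gives no verdict, so success rests on the checks below. Only two striped boxes were there, and both went into the tub. I then pressed the lid on and turned both knobs to their stops. The purple and pink look-alikes were left alone.

**Last checks**
- **Lid:** the top camera put it at (502.5, -227.0) mm against the tub at (502.5, -227.2), square to it. It stopped hard at the height expected for fully seated.
- **Clips:** both sit at their rest positions in the images.
- **Knobs:** the torque rose sharply to about 0.67 N m at each stop. The top camera reads 2.38 rad (left) and 2.41 rad (right).
- **Other goods:** no change around the cups, bangles or coasters, apart from a few changed pixels by the small cup in the scene view, probably shadow. The gripper ended clear, with no force on it.

**What went wrong or disagreed**
- **Height reading:** the fingertips really sit about 35–40 mm higher than the reported position. That caused two empty grasps on the first box and one on the lid, and I corrected for it using the images and force.
- **Scene camera:** its fits were poorer. It read the lid 2 to 6 mm off in x, depending on the height assumed, and the knobs at 2.52 and 2.45 rad, past the 2.4 stop. I trusted the top camera and the torque instead.
- **Right knob:** the arm partly hid it in the last top view, so that fit is weaker.

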